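# Tip the sample tin out of a four-bay kit tray

## Robot

A 6-joint arm with a two-finger parallel gripper is mounted at the origin on a cart in front of the work surface, level with it; the furniture and walls round the work are solid. World frame = base frame: x ahead of the robot, y to its left, z up, the work surface at z = 0. Lengths are in m, angles in rad, forces in N, time in s.
With the tool pointing down it reaches from about 0.375 to 0.9 m from the base axis. Payload 3.1 kg.
Tool frame: the origin (TCP) lies on the front face of the gripper's body, between the roots of the fingers; the fingertips stand 73 mm ahead of it and the grasp point (between the pads) lies 54 mm ahead of it (manip.finger_overhang is the distance from the TCP to the fingertips, in m); z points along the fingers, y is the direction in which the jaws open and shut (so a half turn about z gives the same grasp; the last joint's range is limited). The gripper opens to 85 mm and grips with 20 to 120 N. Pads are 22 mm wide; open, the fingers measure 114 mm over their backs; the gripper's body (76 mm by 85 mm) begins 54 mm behind the grasp point. The pads swing forward as they close: fully open they stand 13 mm farther back than shut.
Start: joints at [0.998, 0.527, 1.433, -0, 1.181, -0.178], TCP at [0.24, 0.577, 0.304] pointing down, gripper open.
Joint ranges: [-3.08, 3.08], [-0.75, 2.2], [0.22, 2.44], [-1.43, 4.57], [0, 2.65], [-2.85, 2.85]. Speed limits (rad/s): [2.79, 2.79, 3.14, 3.14, 3.14, 3.14].

## Interface

Orientations are given as a unit quaternion [x, y, z, w].
In Python, from station import manip gives the robot as it stands.
- The arm moves only by the tool apply_moves, never from a script. Its argument "increments" is a list that holds one entry, the list of rows, each a list of 4 numbers: the shift along the tool's x, y, z in m, then the turn about the tool's z in degrees. In form: [[[dx, dy, dz, spin], ...]]. A call has 1 to 5 rows; each row shifts and turns the pose as measured when the row begins, along the tool's axes as they then stand; what a row does not reach is not made up. A row lasts 1/10 s, in which the tool goes at most 50 mm and 8.59 degrees, less where a joint would pass 70% of its speed; a pose out of reach is approached as far as the arm can. A call with a gripper value outside its range is refused whole. "fingers" is the opening, from 0 (shut) to 1 (fully open), set as the call begins (left out, the last holds). The fingers move at their own pace and stop on an object; "newtons" is the grip in N (left out, the last holds). Time passes only in rows, so rows that do not move let the fingers close. It gives the time, the measured TCP pose, the force and the opening at its end, in the units of the state.
- manip.sense(): the state, without advancing time (a new reading comes with each control period).
- manip.snapshot(name): name is "side" or "top" or "wrist"; returns (picture, depth): 420x560x3 uint8, red, green, blue; 420x560 float32, m along the optical axis (not along the pixel's ray), 0 where there is no reading.
- manip.camera_model(name): a dict with "mtx" (3x3 intrinsics, pixels), "R" (3x3) and "t" (3): a world point X has camera coordinates R X + t; the wrist camera has in their place "mount" (4x4, takes a point from camera to tool coordinates, whose origin is the TCP and whose axes are the flange's). Camera axes: x right, y down, z forward; pixel columns grow to the right and rows downward; lengths in m; the calibration is good to about 2 mm. A picture is of the moment at which its call begins: read the wrist's pose just before it. camera_model takes no time and is no camera call.
- manip.sign_off(): hands the job in, once; it reports no verdict.
The state is a dict: "t": time; "q": joint angles; "qd": joint speeds; "tau": joint torques, N m; "tcp_pos": TCP position; "tool_rot": TCP orientation; "force": force on the tool from outside, world axes, zero at the start; "ft_torque": the same for the moment, N m; "finger_gap": opening from 0.0 (shut) to 1.0 (fully open).
Only numpy, scipy, OpenCV 4.12 (cv2) and the standard library are available. Lean on these libraries where they do the work, as an engineer would, in place of code of your own. Each camera call takes 0.05 s, during which the arm holds its last target.

## Task

Lift the four-bay tray off its dock by the grip, tip it on one corner so that the flat metal tin slides out through the gap at its bay's corner into the open collecting box, from close above the box, and keep the two jars and the bung in the tray. Never touch the tin, the jars or the bung with the robot. Then put the tray back down flat in its dock, any way round, so that it holds the dock's sensing pin down, and leave the beaker and the timer where they are.

Things in the scene. Friction and masses are not known exactly. Their poses are not given: they have to be found in the camera images.
- tray_grip (a point): Centre of the grey tray's lifting grip, a black block 66 mm long (tray x) x 24 mm thick (tray y) x 40 mm high, on a 14 mm post at the tray's centre; the point is 95 mm above the tray's underside. z points up out of the tray, x and y along its sides. The tray is 156 x 156 mm and weighs about 0.4 kg, 0.7 kg with its contents.
- tray_floor (a point): Centre of the tray's floor, on its top face, 5 mm above the underside, 90 mm below the grip's centre; axes as tray_grip. Outer walls and a cross of dividers along x and y, all 4 mm thick and reaching 30 mm above the underside, make four bays 72 x 72 mm, centred at (+-38, +-38 mm). Contents lie loose on the floor and begin to slide at a tilt of about 15 to 30 degrees, which varies.
- tray_corner (a point): Tip of the tray's (+x, +y) corner on the floor's top face, at (78, 78 mm) from tray_floor. All four corners are alike: at each bay's outer corner both outer walls are missing over the last 46 mm before the corner, a gap about 59 mm wide across the diagonal, through which the floor runs on to the corner as a lip.
- tin_mid (a point): Flat round metal tin, 48 mm across, 21 mm high, loose in one bay of the tray (which bay changes); the point is its centre, half-way up.
- big_jar_mid (a point): Larger white screw-cap jar with a white cap, 40 mm across, 48 mm high, loose upright in another bay; centre, half-way up.
- small_jar_mid (a point): Smaller screw-cap jar, 33 mm across, 44 mm high, loose upright in another bay; centre, half-way up.
- bung_mid (a point): Black tapered rubber bung, 28 mm across, 25 mm high, loose in the remaining bay; centre, half-way up.
- box: Fixed open collecting box of dark grey plastic, 150 x 150 mm, 50 mm high, walls 4 mm, open at the top; origin at the centre of its underside on the table, x and y along its sides, z up.
- dock: Fixed aluminium docking plate, 160 x 160 mm, 10 mm thick; origin at the centre of its underside on the table, z up, x and y along its sides. The tray starts here, aligned with it. The upright front of a large silver machine, 260 mm high, stands behind dock and box at about x = 0.66 m: keep the tray and the gripper clear of it.
- dock_seat (a point): Centre of the dock plate's top face, 10 mm above the table. At the middle of each side stands a guide tab 44 mm long, 30 mm high above the table, with a flared tip; the inner faces of opposite tabs are 163 mm apart (3.5 mm to spare on each side of the tray). A seated tray's grip centre is 95 mm above this point.
- pin (a joint): Sensing pin of the dock, a 12 mm steel plunger at (36, 36 mm) on the plate that springs up 6 mm above it: 0 = up (no tray), 0.006 m = flush under a tray that lies flat. The weight of the tray holds it down (spring 1.6 N at most).
- beaker: Glass beaker, 56 mm across, 72 mm high, standing to the left of the work; bystander; origin at the centre of its underside.
- timer: Bench timer, 66 x 62 mm, 19 mm high, lying to the left; bystander; origin at the centre of its underside.

How it is judged:
By the outcome, as a careful person would: the job done as asked, in the order asked, and still so for the second after the job is handed in, with the robot touching nothing.
It also fails if it takes over 64 s, if anything falls off the work surface, if the arm or the gripper's body presses on something with over 40 N, if the wrist force passes 120 N, or if a joint passes its speed limit or range.

## Working session

There is one attempt and no reset: what is moved stays moved. The work goes in short steps, Python scripts to look and compute and a tool call to move; the robot and the scene stay as the last step left them, time stands still between calls to the robot, and variables do not carry over. Pictures are saved under pics/ and viewed, and the job is handed in when it is done.

Besides the shell and the picture viewer there is one more tool, called after "Request:" as name(argument=value, ...) on one line, values as JSON. apply_moves: Moves the arm, as the interface text tells. Its arguments: {"type":"object","properties":{"increments":{"type":"array","items":{"type":"array","items":{"type":"array","items":{"type":"number"}}}},"fingers":{"type":"number"},"newtons":{"type":"number"}},"required":["increments"]}

```bash
ls -la; mkdir -p pics; python3 - <<'E'
from station import manip
import cv2,numpy as np
np.set_printoptions(precision=4,suppress=True)
s=manip.sense(); print(s)
print([x for x in dir(manip) if x[0]!='_'], manip.finger_overhang)
for n in ["side","top"]:
    p,d=manip.snapshot(n); np.save(f"{n}0.npy",d); cv2.imwrite(f"pics/{n}0.png",p[:,:,::-1])
    print(n,manip.camera_model(n))
print(manip.camera_model("wrist"))
E
```

```text
total 12
drwxr-xr-x  3 agent agent 4096 Dec  7 09:41 .
drwxr-xr-x 23 root  root  4096 Dec  7 09:41 ..
drwxr-xr-x  2 agent agent 4096 Dec  7 09:41 pics
{'t': 0.0, 'q': array([ 0.9975,  0.5285,  1.4339, -0.    ,  1.1814, -0.1785]), 'qd': array([ 0.0009, -0.0003, -0.0011, -0.0002, -0.0008,  0.0021]), 'tau': array([  0.0002, -44.2359, -17.8025,  -0.0003,   0.0085,   0.    ]), 'tcp_pos': array([0.24  , 0.5764, 0.3029]), 'tool_rot': array([ 0.1961,  0.9806, -0.001 , -0.0004]), 'force': array([-0.9057,  0.3171,  0.6279]), 'ft_torque': array([-0.0254, -0.0632,  0.023 ]), 'finger_gap': 0.9993090042886651}
['PlanningError', 'camera_model', 'finger_overhang', 'sense', 'sign_off', 'snapshot'] 0.0726
side {'mtx': array([[529.9572,   0.    , 281.7134],
       [  0.    , 529.9572, 212.6729],
       [  0.    ,   0.    ,   1.    ]]), 'R': array([[ 0.9527, -0.3031,  0.0228],
       [-0.1266, -0.4638, -0.8768],
       [ 0.2764,  0.8325, -0.4802]]), 't': array([-0.4852,  0.1492,  1.2243])}
top {'mtx': array([[521.2812,   0.    , 269.034 ],
       [  0.    , 521.2812, 220.7877],
       [  0.    ,   0.    ,   1.    ]]), 'R': array([[-0.0139, -0.9999,  0.0032],
       [-0.9941,  0.0134, -0.108 ],
       [ 0.1079, -0.0046, -0.9942]]), 't': array([-0.0272,  0.5331,  1.5345])}
{'mtx': array([[345.6209,   0.    , 279.5932],
       [  0.    , 345.6209, 213.4168],
       [  0.    ,   0.    ,   1.    ]]), 'mount': array([[-0.0006, -0.9599, -0.2804,  0.0724],
       [ 1.    , -0.0001, -0.0016,  0.0014],
       [ 0.0015, -0.2804,  0.9599, -0.0687],
       [ 0.    ,  0.    ,  0.    ,  1.    ]])}
```

View pics/top0.png

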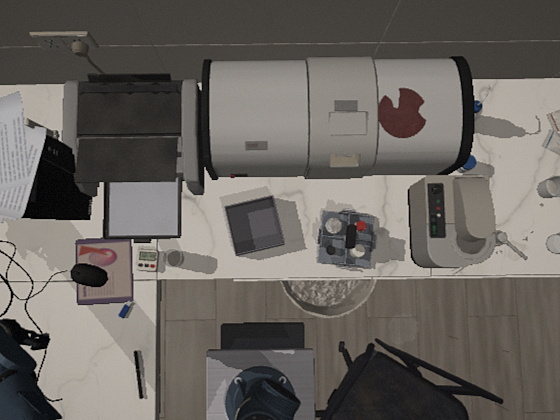

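View pics/side0.png

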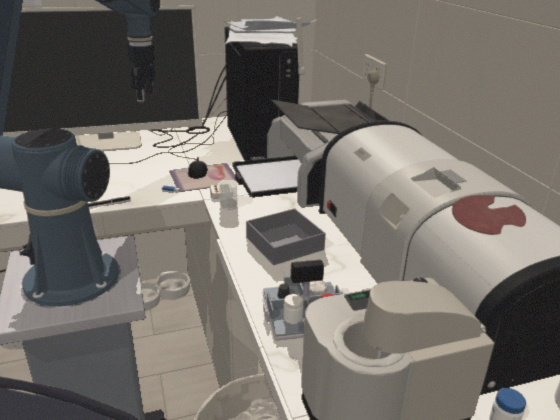

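```bash
cat > h.py <<'E'
from station import manip
import cv2,numpy as np
from scipy.spatial.transform import Rotation as Ro
np.set_printoptions(precision=4,suppress=True)
def snap(n,tag):
    s=manip.sense(); p,d=manip.snapshot(n); np.save(f"{tag}.npy",d); cv2.imwrite(f"pics/{tag}.png",p[:,:,::-1]); return s,p,d
def ray(n,uv,s=None):
    c=manip.camera_model(n); K=c['mtx']; v=np.linalg.inv(K)@np.array([uv[0],uv[1],1.])
    if n=='wrist':
        M=c['mount']; R=Ro.from_quat(s['tool_rot']).as_matrix()
        o=R@M[:3,3]+s['tcp_pos']; d=R@M[:3,:3]@v
    else:
        R=c['R']; o=-R.T@c['t']; d=R.T@v
    return o,d
def onz(n,uv,z,s=None):
    o,d=ray(n,uv,s); return o+d*(z-o[2])/d[2]
def proj(n,X,s=None):
    c=manip.camera_model(n)
    if n=='wrist':
        M=c['mount']; R=Ro.from_quat(s['tool_rot']).as_matrix()
        X=R.T@(np.array(X)-s['tcp_pos']); x=M[:3,:3].T@(X-M[:3,3])
    else: x=c['R']@np.array(X)+c['t']
    x=c['mtx']@x; return x[:2]/x[2]
def crop(tag,x0,x1,y0,y1,f):
    im=cv2.imread(f"pics/{tag}.png"); cv2.imwrite(f"pics/{tag}_c{x0}_{y0}.png",cv2.resize(im[y0:y1,x0:x1],None,fx=f,fy=f,interpolation=cv2.INTER_CUBIC))
E
python3 - <<'E'
from h import *
crop('top0',200,400,170,290,4); crop('side0',230,380,200,350,4)
for uv in [(253,225),(347,238),(180,257),(145,258)]: print(onz('top',uv,0.05))
E
```

```text
[0.5185 0.0132 0.05  ]
[ 0.4762 -0.2636  0.05  ]
[0.427  0.2284 0.05  ]
[0.4255 0.331  0.05  ]
```

View pics/top0_c200_170.png

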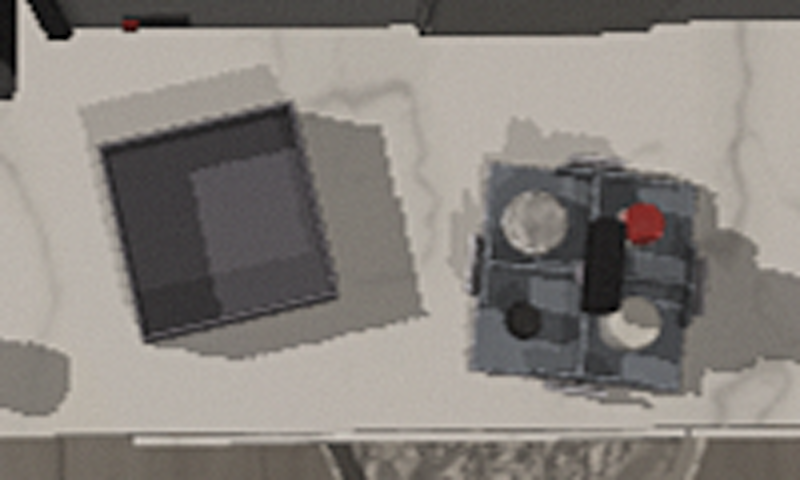

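View pics/side0_c230_200.png

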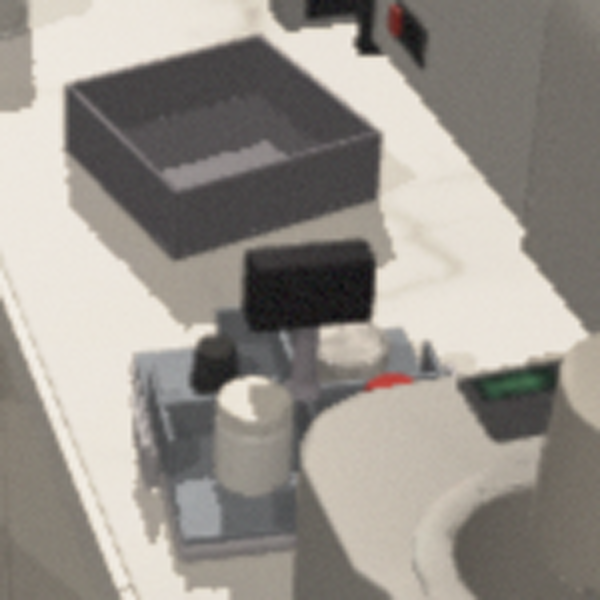

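Request:
apply_moves(increments=[[[0, -0.05, 0, 0], [0, -0.05, 0, 0], [0, -0.05, 0, 0], [0, -0.05, 0, 0], [0, -0.05, 0, 0]]])

```text
t: 0.6
tcp_pos: [0.1457, 0.3482, 0.2994]
tool_rot: [0.195, 0.981, 0.001, 0.0]
force: [0.6, -1.2, 0.1]
finger_gap: 1.0
```

Request:
apply_moves(increments=[[[0, -0.05, 0, 0], [0, -0.05, 0, 0], [0, -0.05, 0, 0], [0, -0.05, 0, 0]]])

```text
t: 1.0
tcp_pos: [0.0675, 0.1646, 0.298]
tool_rot: [0.192, 0.981, -0.001, 0.0]
force: [1.4, -2.1, 1.5]
finger_gap: 1.001
```

```bash
python3 - <<'E'
from h import *
print(manip.sense())
E
```

```text
{'t': 1.0, 'q': array([ 0.5107, -0.1668,  2.4045, -0.0022,  0.9048, -0.6734]), 'qd': array([-1.6248, -1.21  ,  0.8681, -0.0197,  0.3169, -1.6205]), 'tau': array([  7.7758,   1.2159, -12.6625,   0.5417,  -0.1443,   1.252 ]), 'tcp_pos': array([0.0675, 0.1646, 0.298 ]), 'tool_rot': array([ 0.1915,  0.9815, -0.001 ,  0.0002]), 'force': array([ 1.3635, -2.1384,  1.5156]), 'ft_torque': array([-0.0916, -0.0687,  0.0291]), 'finger_gap': 1.0008864644298385}
```

Request:
apply_moves(increments=[[[0, -0.01, 0, 0], [0, -0.01, 0, 0], [0, -0.01, 0, 0]]])

```text
t: 1.3
tcp_pos: [0.0524, 0.1358, 0.3031]
tool_rot: [0.194, 0.981, -0.003, -0.001]
force: [-0.7, -0.9, -1.2]
finger_gap: 1.0
```

```bash
python3 - <<'E'
from h import *
print(manip.sense())
E
```

```text
{'t': 1.3, 'q': array([ 0.3479, -0.29  ,  2.4421, -0.0062,  0.9941, -0.8288]), 'qd': array([-0.5062, -0.454 ,  0.0011, -0.0219,  0.463 , -0.4797]), 'tau': array([  1.8657,   1.8872, -14.4819,   0.0211,  -0.2763,   0.3022]), 'tcp_pos': array([0.0524, 0.1358, 0.3031]), 'tool_rot': array([ 0.1941,  0.981 , -0.0034, -0.0006]), 'force': array([-0.6704, -0.8563, -1.1876]), 'ft_torque': array([ 0.0185,  0.0385, -0.0107]), 'finger_gap': 1.0001145368589175}
```

Request:
apply_moves(increments=[[[0, 0.05, 0, 0], [0, 0.05, 0, 0], [0, 0.05, 0, 0], [-0.04, 0.02, 0, 0], [-0.05, 0, 0, 0]]])

```text
t: 1.8
tcp_pos: [0.2022, 0.2473, 0.3086]
tool_rot: [0.201, 0.98, 0.005, 0.008]
force: [0.0, -0.4, -0.7]
finger_gap: 1.0
```

```bash
cat >> h.py <<'E'
import json
def log():
    s=manip.sense()
    with open('log.txt','a') as f: f.write(json.dumps([s['q'].tolist(),s['tcp_pos'].tolist(),s['tool_rot'].tolist()])+'\n')
    R=Ro.from_quat(s['tool_rot']).as_matrix()
    print('t',round(s['t'],2),'q',s['q'],'p',s['tcp_pos'],'toolz',R[:,2],'ybear',np.degrees(np.arctan2(R[1,1],R[0,1])),'F',s['force'],'gap',s['finger_gap'])
E
cat > log.txt <<'E'
[[0.9975,0.5285,1.4339,0,1.1814,-0.1785],[0.24,0.5764,0.3029],[0.1961,0.9806,-0.001,-0.0004]]
[[0.5107,-0.1668,2.4045,-0.0022,0.9048,-0.6734],[0.0675,0.1646,0.298],[0.1915,0.9815,-0.001,0.0002]]
[[0.3479,-0.29,2.4421,-0.0062,0.9941,-0.8288],[0.0524,0.1358,0.3031],[0.1941,0.981,-0.0034,-0.0006]]
E
python3 -c "
from h import *; log()"
```

```text
t 1.8 q [ 0.5329  0.0883  2.1297 -0.0038  0.9045 -0.6311] p [0.2022 0.2473 0.3086] toolz [ 0.018   0.0071 -0.9998] ybear 66.83001400467565 F [ 0.0228 -0.3825 -0.6928] gap 0.9995939633155385
```

Request:
apply_moves(increments=[[[-0.05, 0.02, 0, 0], [-0.05, 0.02, 0, 0], [-0.05, 0.02, 0, 0], [0, 0, 0, 0]]])

```text
t: 2.2
tcp_pos: [0.3599, 0.2429, 0.3107]
tool_rot: [0.201, 0.98, 0.006, 0.01]
force: [0.6, 0.2, 0.2]
finger_gap: 1.006
```

```bash
python3 -c "
from h import *; log()"
```

```text
t 2.2 q [ 0.335   0.2539  1.8913  0.0003  0.9733 -0.8312] p [0.3599 0.2429 0.3107] toolz [ 0.0217  0.0078 -0.9997] ybear 66.81385218997288 F [0.5679 0.1837 0.1728] gap 1.0057834739471607
```

```bash
cat > fit.py <<'E'
from h import *
from scipy.optimize import least_squares
D=[json.loads(l) for l in open('log.txt')]
# generic: Rz(q1) T(a1,d,h) Ry(q2) T(e2,0,L2) Ry(q3) T(e3,0,L3) Rz(s4 q4) Ry(q5) T(0,0,Dt) Rz(q6*s6+c)
def fk(p,q):
    h,a1,d,L2,e3,L3,Dt,e2=p
    R=Ro.from_euler('z',q[0]); x=np.array([0,0,h])+R.apply([a1,d,0])
    R=R*Ro.from_euler('y',q[1]); x=x+R.apply([e2,0,L2])
    R=R*Ro.from_euler('y',q[2]); x=x+R.apply([e3,0,L3])
    R=R*Ro.from_euler('z',q[3])*Ro.from_euler('y',q[4]); x=x+R.apply([0,0,Dt])
    R=R*Ro.from_euler('z',q[5]+np.pi/2)
    return x,R
if __name__=='__main__':
    def res(p):
        r=[]
        for q,x,t in D:
            X,R=fk(p,q); r+=list(X-np.array(x)); 
        return np.array(r+list(0.01*(p-p0)))
    p0=np.array([.2,0,.11,.4,0,.35,.2,0])
    s=least_squares(res,p0); print(s.x, np.abs(s.fun[:-8]).max())
    for q,x,t in D:
        X,R=fk(s.x,q); print(X-np.array(x),(R.inv()*Ro.from_quat(t)).as_rotvec())
    np.save('kin.npy',s.x)
E
python3 fit.py
```

```text
[ 0.2438 -0.0009  0.1109  0.5893  0.11    0.3902  0.1991  0.    ] 0.00025616173128255315
[ 0.0001  0.     -0.    ] [-0.0001  0.     -0.    ]
[ 0.0003  0.0001 -0.    ] [0.0001 0.     0.    ]
[-0.0002  0.      0.    ] [-0. -0. -0.]
[-0.  0. -0.] [-0.  0. -0.]
[-0.0002 -0.0001  0.    ] [-0.  0. -0.]
```

```bash
cat > ik.py <<'E'
from h import *
from fit import fk
from scipy.optimize import least_squares
P=np.load('kin.npy')
lo=np.array([-3.08,-.75,.22,-1.43,0,-2.85]); hi=np.array([3.08,2.2,2.44,4.57,2.65,2.85])
def ik(pos,R,q0=(0,.5,1.4,0,1.1,0),w=.3):
    f=lambda q:(lambda X,RR: np.r_[X-pos, w*(RR.inv()*R).as_rotvec()])(*fk(P,q))
    s=least_squares(f,np.clip(q0,lo+1e-3,hi-1e-3),bounds=(lo,hi)); return s.x,np.abs(s.fun).max()
E
python3 - <<'E'
from ik import *
# j5=0 tool-down curve: q2+q3=pi
print('j5=0 curve r,z')
for q2 in np.arange(.6,1.8,.15):
    q3=np.pi-q2
    if q3>2.44: continue
    x,R=fk(P,[0,q2,q3,0,0,0]); print(round(q2,2),round(q3,2),np.hypot(x[0],x[1]),x[2])
print('j5=2.65')
for q2 in np.arange(-.7,.5,.15):
    q3=np.pi-2.65-q2
    if q3<.22: continue
    x,R=fk(P,[0,q2,q3,0,2.65,0]); print(round(q2,2),round(q3,2),np.hypot(x[0],x[1]),x[2])
E
```

```text
j5=0 curve r,z
0.75 2.39 0.3112001222133835 0.08561009539111877
0.9 2.24 0.36780327315002576 0.020738273105163324
1.05 2.09 0.4153165424639624 -0.05235936382237519
1.2 1.94 0.45211969754363274 -0.13204120005525907
1.35 1.79 0.4771118838009639 -0.21651775333554382
1.5 1.64 0.48959371903898863 -0.30389186239719745
1.65 1.49 0.4892267952010304 -0.39220129311809826
1.8 1.34 0.4760209704498384 -0.47946280606809066
j5=2.65
-0.7 1.19 0.14891371276002718 0.7874585137033775
-0.55 1.04 0.11435374666757464 0.8391241262620703
-0.4 0.89 0.12203375984471575 0.8795068957784122
-0.25 0.74 0.17436535727923866 0.9076999123091516
-0.1 0.59 0.24771205636923013 0.9230700214835457
0.05 0.44 0.32902952115491857 0.9252720437855264
0.2 0.29 0.4125778870280172 0.9142565265414702
```

```bash
cat > sim.py <<'E'
from ik import *
down=lambda yb: Ro.from_matrix(np.array([[-np.sin(yb),np.cos(yb),0],[np.cos(yb),np.sin(yb),0],[0,0,-1]]))
# tool x = ybear+90
def mk(yb):
    y=np.array([np.cos(yb),np.sin(yb),0]); z=np.array([0,0,-1.]); x=np.cross(y,z); return Ro.from_matrix(np.c_[x,y,z])
def desc(q):
    x,R=fk(P,q); M=R.as_matrix(); up=M.T@[0,0,1]  # in tool frame
    tilt=np.degrees(np.arccos(-M[2,2])); low=-M.T@np.array([0,0,1.]) # gravity dir in tool frame
    # tray axes: tray x=-tool x, tray y=tool y
    g=np.array([-low[0],low[1]]); ang=np.degrees(np.arctan2(g[1],g[0])) # 45 wanted (angle from tray x)
    zd=M[:2,2]; return x,tilt,ang,np.degrees(np.arctan2(-zd[1],-zd[0]))
def row(q,d,spin,w):
    x,R=fk(P,q); R2=R*Ro.from_euler('z',np.radians(spin)); return ik(x+R.apply(d),R2,q,w)[0]
E
python3 - <<'E'
from sim import *
for w in (.1,.3,1.):
    for pos in ([.45,0,.35],[.6,0,.35]):
        print('w',w,pos)
        q1=np.arctan2(pos[1],pos[0])-np.arcsin(.11/np.hypot(*pos[:2]))
        q,e=ik(np.array(pos),mk(q1+2.84),(q1,.5,1.4,0,1.1,-2.84)); print(q,e)
        for i in range(12):
            q=row(q,[0,0,0],-8.5,w)
            if i%2: print(i,q,*desc(q))
E
```

```text
w 0.1 [0.45, 0, 0.35]
[-0.2491  0.2283  1.792  -0.      1.1213 -2.8422] 9.554651786425417e-08
1 [-0.1783  0.2385  1.7854 -0.1563  1.1134 -2.85  ] [0.4505 0.0033 0.3495] 8.044064790346177 16.48921990360181 83.51132905121209
3 [-0.1084  0.2517  1.7903 -0.3192  1.1018 -2.85  ] [0.4506 0.0065 0.3482] 16.288829440595872 12.112697335783311 87.53581014001304
5 [-0.0429  0.2674  1.8068 -0.4855  1.0871 -2.85  ] [0.4503 0.0094 0.3463] 24.466945885453736 7.4270693994989125 91.64405128985223
7 [ 0.0166  0.2855  1.8346 -0.6565  1.0704 -2.85  ] [0.4495 0.0118 0.3437] 32.513651663864316 2.275963915672561 95.89193747828698
9 [ 0.0684  0.306   1.8729 -0.8334  1.0534 -2.85  ] [0.4485 0.0135 0.3407] 40.34574414023522 -3.502581159704294 100.3111224796124
11 [ 0.1111  0.3289  1.9206 -1.0175  1.0391 -2.85  ] [0.4472 0.0146 0.3373] 47.86658807328093 -10.035203544651528 104.92396904469575
w 0.1 [0.6, 0, 0.35]
[-0.186   0.4459  1.4422 -0.      1.2534 -2.8416] 1.9639890624136225e-14
1 [-0.1367  0.4512  1.4394 -0.138   1.2422 -2.85  ] [0.6003 0.0032 0.3495] 7.509890064352116 19.257999474451015 87.2390882741398
[... 3472 characters left out ...]
9214893 14.984906689213856 90.21282200525108
3 [ 0.2265  0.4964  1.4131 -0.0967  1.2428 -2.85  ] [0.573  0.2272 0.3302] 5.272966132113493 9.07035228897792 97.15393065792065
5 [ 0.4287  0.5238  1.4344 -0.1472  1.2125 -2.85  ] [0.5187 0.329  0.3076] 8.025512467293245 3.2217199529232694 104.15634536541796
7 [ 0.6242  0.554   1.4797 -0.1995  1.1629 -2.85  ] [0.443  0.4112 0.2766] 10.82813257908404 -2.5965250393623633 111.29537703657823
9 [ 0.8099  0.5899  1.5488 -0.2565  1.0907 -2.85  ] [0.3537 0.4673 0.2373] 13.666937650235381 -8.457569612525091 118.62823305529757
11 [ 0.9794  0.6358  1.6429 -0.3252  0.9884 -2.85  ] [0.2612 0.4927 0.1896] 16.48798273338973 -14.514471036282936 126.18488815973937
```

```bash
python3 - <<'E'
from h import *
im=cv2.imread('pics/top0.png'); d=np.load('top0.npy')
# box rim: dark grey region
g=im.max(2)
m=((g<85)).astype(np.uint8); m[:, :205]=0; m[:,300:]=0; m[:180]=0; m[275:]=0
n,l,st,ce=cv2.connectedComponentsWithStats(m)
i=1+np.argmax(st[1:,4]); print(st[i],ce[i])
c,_=cv2.findContours((l==i).astype(np.uint8),0,2); c=max(c,key=cv2.contourArea)
r=cv2.minAreaRect(c); print(r); 
for p in cv2.boxPoints(r): print(p,onz('top',p,.05))
# grip
m=((g<40)).astype(np.uint8); m[:, :335]=0; m[:,365:]=0; m[:215]=0; m[255:]=0
n,l,st,ce=cv2.connectedComponentsWithStats(m); print(st,ce)
i=1+np.argmax(st[1:,4]); c,_=cv2.findContours((l==i).astype(np.uint8),0,2); c=max(c,key=cv2.contourArea)
r=cv2.minAreaRect(c); print(r)
for p in cv2.boxPoints(r): print(p,onz('top',p,.125))
print(onz('top',r[0],.125))
print('machine depth heights along col')
K=manip.camera_model('top')
def world(u,v):
    o,dd=ray('top',(u,v)); return o+dd*d[v,u]
for u in (250,300,350): 
    for v in (150,165,172,176,180,185): print(u,v,world(u,v))
E
```

```text
[ 225  196   59   60 1844] [251.4789 225.9989]
((254.5252227783203, 225.42282104492188), (50.58122634887695, 49.91275405883789), 77.125)
[224.5609 206.3289] [0.5753 0.0969 0.05  ]
[273.2188 195.2072] [ 0.6067 -0.0479  0.05  ]
[284.4895 244.5167] [ 0.4595 -0.0789  0.05  ]
[235.8317 255.6385] [0.4288 0.0645 0.05  ]
[[     0      0    560    420 234983]
 [   345    224     11     25    217]] [[279.4345 209.4753]
 [350.3871 236.2581]]
((350.4338684082031, 236.05836486816406), (9.606256484985352, 24.140399932861328), 3.5763344764709473)
[344.8872 247.8055] [ 0.4433 -0.2453  0.125 ]
[346.393  223.7121] [ 0.511  -0.2515  0.125 ]
[355.9806 224.3113] [ 0.509  -0.2785  0.125 ]
[354.4747 248.4047] [ 0.4412 -0.2721  0.125 ]
[ 0.476  -0.2618  0.125 ]
machine depth heights along col
250 150 [0.7019 0.0145 0.2231]
250 165 [0.6714 0.0163 0.1765]
250 172 [0.6705 0.0194 0.0855]
250 176 [0.6699 0.0213 0.0285]
250 180 [0.6626 0.0222 0.0021]
250 185 [ 0.6477  0.0225 -0.0017]
300 150 [ 0.6989 -0.1184  0.2282]
300 165 [ 0.6701 -0.1211  0.1742]
300 172 [ 0.6705 -0.1273  0.0761]
300 176 [ 0.6725 -0.1317  0.0049]
300 180 [ 0.6611 -0.1318 -0.0006]
300 185 [ 0.6448 -0.1313  0.0031]
350 150 [ 0.6962 -0.2505  0.232 ]
350 165 [ 0.6669 -0.2577  0.1805]
350 172 [ 0.662  -0.2689  0.1088]
350 176 [ 0.662  -0.2784  0.0484]
350 180 [ 0.6598 -0.2867 -0.0048]
350 185 [ 0.6433 -0.2855 -0.0003]
```

```bash
cat > plan.py <<'E'
from sim import *
yaw=np.radians(-5.3)
def pose(th,sgn,yaw=yaw,spin=0):
    u=np.array([np.sin(yaw)*np.sin(th),-np.cos(yaw)*np.sin(th),np.cos(th)])
    y=sgn*np.array([np.cos(yaw),np.sin(yaw),0]); z=-u; x=np.cross(y,z)
    return Ro.from_matrix(np.c_[x,y,z])*Ro.from_euler('z',spin)
def tryik(pos,R):
    best=None
    for q1 in (-.8,-.2,.3):
      for q4 in (-1,0,1,2.5):
        for q6 in (-2,0,2):
          q,e=ik(pos,R,(q1,.5,1.4,q4,1.,q6))
          if e<1e-4 and (best is None or np.abs(q[3])<abs(best[3])): best=q
    return best
if __name__=='__main__':
  g0=np.array([.476,-.262,.105])
  for sgn in (1,-1):
    for th in (25,28):
      t=np.radians(th)
      for nm,g,sp in [('grasp',g0,0),('lift',g0+[0,0,.15],0),('box',np.array([.49,.04,.21]),0),('box',np.array([.49,.04,.21]),50),('box',np.array([.49,.04,.21]),90),('box',np.array([.49,.04,.21]),105)]:
        R=pose(t,sgn); q=tryik(g-R.apply([0,0,.054]),R*Ro.from_euler('z',np.radians(sp))); print(sgn,th,nm,sp,q)
E
python3 plan.py
```

```text
1 25 grasp 0 [-0.8568  0.7161  1.641   0.3456  1.121  -0.9688]
1 25 lift 0 [-0.8568  0.5072  1.5324  0.3136  1.4217 -0.8616]
1 25 box 0 [-0.3686  0.4368  1.8463  0.4906  1.0412 -0.5665]
1 25 box 50 [-0.3686  0.4368  1.8463  0.4906  1.0412  0.3061]
1 25 box 90 [-0.3686  0.4368  1.8463  0.4906  1.0412  1.0043]
1 25 box 105 [-0.3686  0.4368  1.8463  0.4906  1.0412  1.266 ]
1 28 grasp 0 [-0.8713  0.7312  1.6259  0.3717  1.168  -0.9925]
1 28 lift 0 [-0.8713  0.5227  1.5216  0.3428  1.4614 -0.8798]
1 28 box 0 [-0.3927  0.4475  1.8502  0.5378  1.0666 -0.6177]
1 28 box 50 [-0.3927  0.4475  1.8502  0.5378  1.0666  0.255 ]
1 28 box 90 [-0.3927  0.4475  1.8502  0.5378  1.0666  0.9531]
1 28 box 105 [-0.3927  0.4475  1.8502  0.5378  1.0666  1.2149]
-1 25 grasp 0 [-0.8568  0.7161  1.641   0.3456  1.121   2.1728]
-1 25 lift 0 [-0.8568  0.5072  1.5324  0.3136  1.4217  2.28  ]
-1 25 box 0 [-0.3686  0.4368  1.8463  0.4906  1.0412  2.575 ]
-1 25 box 50 [-0.3686  0.4368  1.8463  0.4906  1.0412 -2.8355]
-1 25 box 90 [-0.3686  0.4368  1.8463  0.4906  1.0412 -2.1373]
-1 25 box 105 [-0.3686  0.4368  1.8463  0.4906  1.0412 -1.8755]
-1 28 grasp 0 [-0.8713  0.7312  1.6259  0.3717  1.168   2.1491]
-1 28 lift 0 [-0.8713  0.5227  1.5216  0.3428  1.4614  2.2617]
-1 28 box 0 [-0.3927  0.4475  1.8502  0.5378  1.0666  2.5239]
-1 28 box 50 None
-1 28 box 90 [-0.3927  0.4475  1.8502  0.5378  1.0666 -2.1885]
-1 28 box 105 [-0.3927  0.4475  1.8502  0.5378  1.0666 -1.9267]
```

Request:
apply_moves(increments=[[[0, 0, 0, 8.5], [0, 0, 0, 8.5], [0, 0, 0, 8.5], [0, 0, 0, 8.5], [0, 0, 0, 8.5]]])

```text
t: 2.7
tcp_pos: [0.3581, 0.2417, 0.3084]
tool_rot: [0.547, 0.837, 0.006, 0.004]
force: [0.3, -0.4, 0.2]
finger_gap: 1.002
```

Request:
apply_moves(increments=[[[0, 0, 0, 8.5], [0, 0, 0, 8.5], [0, 0, 0, 8.5], [0, 0, 0, 8.5], [0, 0, 0, 8.5]]])

```text
t: 3.2
tcp_pos: [0.3527, 0.2411, 0.3069]
tool_rot: [0.815, 0.579, 0.004, 0.001]
force: [-0.1, 0.4, -0.9]
finger_gap: 1.0
```

Request:
apply_moves(increments=[[[0, 0, 0, 8.5], [0, 0, 0, 8.5], [0, 0, 0, 8.5], [0, 0, 0, 8.5], [0, 0, 0, 8.5]]])

```text
t: 3.7
tcp_pos: [0.3471, 0.2407, 0.3056]
tool_rot: [0.971, 0.24, 0.0, -0.001]
force: [0.2, -0.7, 0.2]
finger_gap: 0.997
```

Request:
apply_moves(increments=[[[0, 0, 0, 8.5], [0, 0, 0, 8.5], [0, 0, 0, 8.5], [0, 0, 0, 8.5], [0, 0, 0, 8.5]]])

```text
t: 4.2
tcp_pos: [0.3416, 0.2402, 0.3043]
tool_rot: [0.991, -0.132, -0.003, 0.001]
force: [0.4, -0.1, -0.2]
finger_gap: 1.001
```

```bash
python3 -c "
from h import *; log()"
```

```text
t 4.2 q [0.3429 0.2498 1.9219 0.0018 0.9764 2.1776] p [0.3416 0.2402 0.3043] toolz [-0.0066 -0.0008 -1.    ] ybear -105.18080329619426 F [ 0.4421 -0.0638 -0.1919] gap 1.000584527976534
```

Request:
apply_moves(increments=[[[0, 0, 0, 8.5], [0, 0, 0, 8.5], [0, 0, 0, 8.5], [0, 0, 0, 4], [0, 0, 0, 4]]])

```text
t: 4.7
tcp_pos: [0.3361, 0.2397, 0.303]
tool_rot: [0.909, -0.418, -0.006, 0.004]
force: [-0.7, 0.3, 0.1]
finger_gap: 0.999
```

```bash
python3 -c "
from h import *; log()"
```

```text
t 4.7 q [0.3461 0.2474 1.9307 0.0022 0.9771 2.7772] p [0.3361 0.2397 0.303 ] toolz [-0.0134 -0.0029 -0.9999] ybear -139.35846873651926 F [-0.6914  0.3246  0.138 ] gap 0.9986310925828941
```

Request:
apply_moves(increments=[[[0, 0, 0, 3], [0, 0, 0, 4], [0, 0, 0, 6]]])

```text
t: 5.0
tcp_pos: [0.3407, 0.212, 0.3009]
tool_rot: [0.862, -0.507, -0.021, -0.01]
force: [1.4, -0.6, -0.1]
finger_gap: 0.997
```

```bash
python3 -c "
from h import *; log()"
```

```text
t 5.0 q [0.2509 0.2321 1.9636 0.053  0.9625 2.8537] p [0.3407 0.212  0.3009] toolz [-0.0262  0.0382 -0.9989] ybear -150.87917889334986 F [ 1.4281 -0.6355 -0.1327] gap 0.9966406437710597
```

Request:
apply_moves(increments=[[[-0.02, -0.01, 0, 8], [-0.02, -0.01, 0, 8], [-0.02, -0.01, 0, 8]]])

```text
t: 5.3
tcp_pos: [0.3501, 0.1735, 0.2798]
tool_rot: [0.762, -0.641, -0.073, -0.067]
force: [0.2, -0.5, 0.1]
finger_gap: 1.002
```

```bash
python3 -c "
from h import *; log()"
```

```text
t 5.3 q [0.0524 0.2473 2.047  0.2575 0.879  2.8538] p [0.3501 0.1735 0.2798] toolz [-0.0251  0.1951 -0.9805] ybear -170.17937964197213 F [ 0.1605 -0.5018  0.0923] gap 1.001773964863287
```

Request:
apply_moves(increments=[[[-0.02, -0.005, -0.006, 8], [-0.02, -0.003, -0.006, 8], [-0.02, 0, -0.006, 8]]])

```text
t: 5.6
tcp_pos: [0.3356, 0.1436, 0.2578]
tool_rot: [-0.626, 0.762, 0.122, 0.114]
force: [0.1, 0.6, 0.8]
finger_gap: 0.994
```

```bash
python3 -c "
from h import *; log()"
```

```text
t 5.6 q [-0.1255  0.2633  2.1747  0.4821  0.7851  2.8538] p [0.3356 0.1436 0.2578] toolz [ 0.0212  0.3277 -0.9446] ybear 169.1992415361297 F [0.1347 0.5866 0.8406] gap 0.9941336919893077
```

Request:
apply_moves(increments=[[[-0.045, -0.02, -0.015, 3], [-0.045, -0.02, -0.015, 3], [-0.045, -0.02, -0.015, 3]]])

```text
t: 5.9
tcp_pos: [0.3849, 0.1651, 0.2706]
tool_rot: [-0.575, 0.784, 0.162, 0.167]
force: [-0.0, 0.0, -1.1]
finger_gap: 1.002
```

```bash
python3 -c "
from h import *; log()"
```

```text
t 5.9 q [-0.1261  0.3018  2.0941  0.6526  0.8388  2.8538] p [0.3849 0.1651 0.2706] toolz [ 0.076   0.4456 -0.892 ] ybear 163.33845169862178 F [-0.0098  0.0001 -1.1491] gap 1.0019530780231705
```

Request:
apply_moves(increments=[[[0, 0, 0, -8.5], [0, 0, 0, -8.5], [0, 0, 0, -8.5], [0, 0, 0, -8.5], [0, 0, 0, -8.5]]])

```text
t: 6.4
tcp_pos: [0.3863, 0.1623, 0.2707]
tool_rot: [0.823, -0.518, -0.087, -0.216]
force: [0.3, 0.7, 0.4]
finger_gap: 1.003
```

```bash
python3 -c "
from h import *; log()"
```

```text
t 6.4 q [-0.134   0.3014  2.0948  0.6552  0.8376  2.0917] p [0.3863 0.1623 0.2707] toolz [ 0.0813  0.4459 -0.8914] ybear -157.48497991044803 F [0.2841 0.7249 0.3822] gap 1.003465494582031
```

Request:
apply_moves(increments=[[[0, 0, 0, -8.5], [0, 0, 0, -8.5], [0, 0, 0, -8.5], [0, 0, 0, -8.5], [0, 0, 0, -8.5]]])

```text
t: 6.9
tcp_pos: [0.3841, 0.1602, 0.2705]
tool_rot: [0.955, -0.181, -0.001, -0.233]
force: [-0.3, 0.2, -0.1]
finger_gap: 1.0
```

Request:
apply_moves(increments=[[[0, 0, 0, -8.5], [0, 0, 0, -8.5], [0, 0, 0, -8.5], [0, 0, 0, -8.5], [0, 0, 0, -8.5]]])

```text
t: 7.4
tcp_pos: [0.382, 0.1581, 0.2704]
tool_rot: [0.955, 0.181, 0.085, -0.217]
force: [0.1, -0.1, -0.3]
finger_gap: 1.001
```

Request:
apply_moves(increments=[[[0, 0, 0, -8.5], [0, 0, 0, -8.5], [0, 0, 0, -8.5], [0, 0, 0, -8.5], [0, 0, 0, -8.5]]])

```text
t: 7.9
tcp_pos: [0.3799, 0.156, 0.2703]
tool_rot: [0.823, 0.519, 0.159, -0.171]
force: [0.4, 0.3, 0.4]
finger_gap: 1.001
```

```bash
python3 -c "
from h import *; log()"; python3 fit.py | head -1
```

```text
t 7.9 q [-0.1542  0.2934  2.113   0.6572  0.8355 -0.1824] p [0.3799 0.156  0.2703] toolz [ 0.0839  0.4455 -0.8914] ybear -23.977126795127308 F [0.351  0.2825 0.3998] gap 1.0014386583182506
[ 0.2741  0.      0.111   0.5879  0.114   0.3916  0.2241 -0.    ] 3.585640573554316e-05
```

```bash
cat >> h.py <<'E'
def todelta(w,s=None):
    s=s or manip.sense(); R=Ro.from_quat(s['tool_rot']); return R.inv().apply(w)
def goto(p,s=None):
    s=s or manip.sense(); d=np.array(p)-s['tcp_pos']; print('world',d,'tool',todelta(d,s)); 
E
python3 -c "
from h import *; goto([.46,-.33,.27])
s=manip.sense();R=Ro.from_quat(s['tool_rot']).as_matrix();print(R)"
```

```text
world [ 0.0801 -0.486  -0.0003] tool [-0.3556  0.2689 -0.2095]
[[ 0.4116  0.9075  0.0839]
 [ 0.7992 -0.4036  0.4455]
 [ 0.4381 -0.1163 -0.8914]]
```

Request:
apply_moves(increments=[[[0, 0, 0, -8], [0, 0, 0, -8], [0, 0, 0, 0]]])

```text
t: 8.2
tcp_pos: [0.3786, 0.1549, 0.2702]
tool_rot: [0.74, 0.631, 0.182, -0.146]
force: [0.9, 0.0, -0.2]
finger_gap: 0.999
```

```bash
python3 -c "
from h import *; log(); goto([.46,-.33,.27])
s=manip.sense();R=Ro.from_quat(s['tool_rot']).as_matrix();print(R)"
```

```text
t 8.2 q [-0.1581  0.2919  2.1165  0.6576  0.835  -0.4745] p [0.3786 0.1549 0.2702] toolz [ 0.0844  0.4454 -0.8914] ybear -9.245693644700264 F [ 0.8544  0.0176 -0.157 ] gap 0.9989309409318424
world [ 0.0814 -0.4849 -0.0002] tool [-0.416   0.1582 -0.2089]
[[ 0.1373  0.9869  0.0844]
 [ 0.8808 -0.1607  0.4454]
 [ 0.4531  0.0132 -0.8914]]
```

Request:
apply_moves(increments=[[[-0.03, 0.011, -0.015, 0], [-0.04, 0.015, -0.02, 0], [-0.04, 0.015, -0.02, 0], [-0.04, 0.015, -0.02, 0], [-0.04, 0.015, -0.02, 0]]])

```text
t: 8.7
tcp_pos: [0.4101, -0.0686, 0.2693]
tool_rot: [0.742, 0.628, 0.18, -0.151]
force: [0.9, 0.1, -0.1]
finger_gap: 1.0
```

Request:
apply_moves(increments=[[[-0.04, 0.015, -0.02, 0], [-0.04, 0.015, -0.02, 0], [-0.04, 0.015, -0.02, 0], [-0.04, 0.015, -0.02, 0], [-0.02, 0.01, -0.01, 0]]])

```text
t: 9.2
tcp_pos: [0.4419, -0.2925, 0.2666]
tool_rot: [0.751, 0.617, 0.179, -0.151]
force: [-0.2, -0.1, 1.1]
finger_gap: 1.001
```

```bash
python3 -c "
from h import *; log(); goto([.46,-.33,.27])
s,p,d=snap('wrist','w1')"
```

```text
t 9.2 q [-0.9418  0.5423  1.6147  0.3472  1.337  -0.8884] p [ 0.4419 -0.2925  0.2666] toolz [ 0.0835  0.4479 -0.8902] ybear -11.11523109119732 F [-0.1658 -0.0662  1.1325] gap 1.0007799618054467
world [ 0.0181 -0.0375  0.0034] tool [-0.028   0.025  -0.0183]
```

View pics/w1.png

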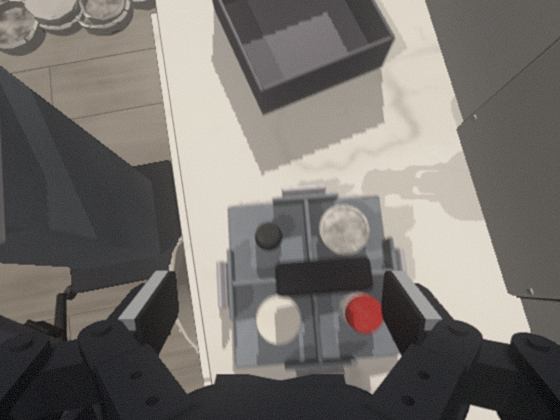

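```bash
python3 - <<'E'
from h import *
crop('w1',215,415,185,375,4)
s=manip.sense()
im=cv2.imread('pics/w1.png'); g=im.max(2)
m=(g<45).astype(np.uint8); m[:250]=0;m[300:]=0;m[:,262:][:,:0]=0; m[:,:262]=0;m[:,378:]=0
n,l,st,ce=cv2.connectedComponentsWithStats(m); print(st[:5])
i=1+np.argmax(st[1:,4]); c,_=cv2.findContours((l==i).astype(np.uint8),0,2); c=max(c,key=cv2.contourArea)
r=cv2.minAreaRect(c); print(r)
for p in cv2.boxPoints(r): print(p,onz('wrist',p,.125,s))
# expected projection of block top/bottom for hypothesised pose
yaw=np.radians(-5.3); cx=np.array([.476,-.262])
for z in (.125,.085):
  for a,b in ((-.033,-.012),(.033,-.012),(.033,.012),(-.033,.012)):
    X=[cx[0]+a*np.cos(yaw)-b*np.sin(yaw),cx[1]+a*np.sin(yaw)+b*np.cos(yaw),z]; print(z,a,b,proj('wrist',X,s))
E
```

```text
[[     0      0    560    420 234368]
 [   365    259      1      1      1]
 [   336    261      4      2      4]
 [   341    260      2      5      5]
 [   347    261      1      1      1]]
((322.54705810546875, 269.8840026855469), (22.457435607910156, 39.70785903930664), 67.06790161132812)
[299.8871 267.2786] [ 0.463  -0.2588  0.125 ]
[336.4567 251.8069] [ 0.4894 -0.2535  0.125 ]
[345.207  272.4894] [ 0.492  -0.2681  0.125 ]
[308.6374 287.9612] [ 0.4659 -0.2732  0.125 ]
0.125 -0.033 -0.012 [272.6893 291.6557]
0.125 0.033 -0.012 [371.2966 281.1148]
0.125 0.033 0.012 [365.9138 245.2714]
0.125 -0.033 0.012 [269.1268 255.4367]
0.085 -0.033 -0.012 [273.7763 289.6173]
0.085 0.033 -0.012 [357.9897 280.6233]
0.085 0.033 0.012 [353.5922 249.9347]
0.085 -0.033 0.012 [270.7101 258.654 ]
```

View pics/w1_c215_185.png

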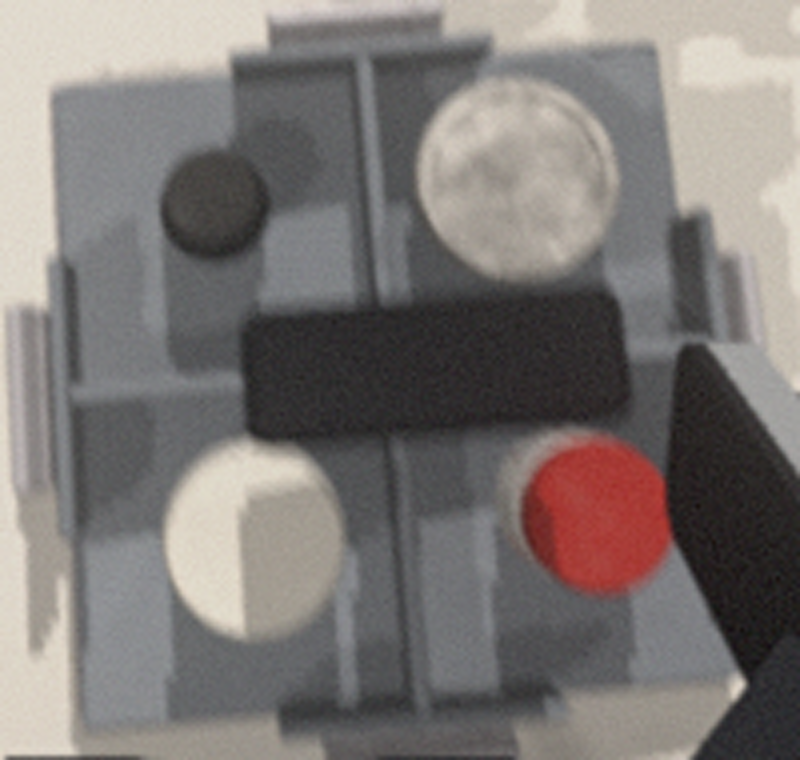

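Request:
apply_moves(increments=[[[0, 0, 0, -5], [0, 0, 0, 0], [0, 0, 0, 0]]])

```text
t: 9.55
tcp_pos: [0.4417, -0.298, 0.2652]
tool_rot: [0.728, 0.645, 0.185, -0.141]
force: [0.7, 0.2, 0.1]
finger_gap: 0.998
```

```bash
python3 - <<'E'
from h import *
log(); s,p,d=snap('wrist','w2'); s2=manip.sense(); print(s2['tcp_pos']-s['tcp_pos'])
np.save('w2_s.npy',np.r_[s['tcp_pos'],s['tool_rot']])
crop('w2',215,415,185,375,4)
E
```

```text
t 9.55 q [-0.9484  0.5468  1.6093  0.347   1.3348 -0.969 ] p [ 0.4417 -0.298   0.2652] toolz [ 0.0878  0.4449 -0.8913] ybear -7.405060824600953 F [0.6505 0.1606 0.0595] gap 0.9981529865164076
[0.     0.0001 0.    ]
```

View pics/w2_c215_185.png

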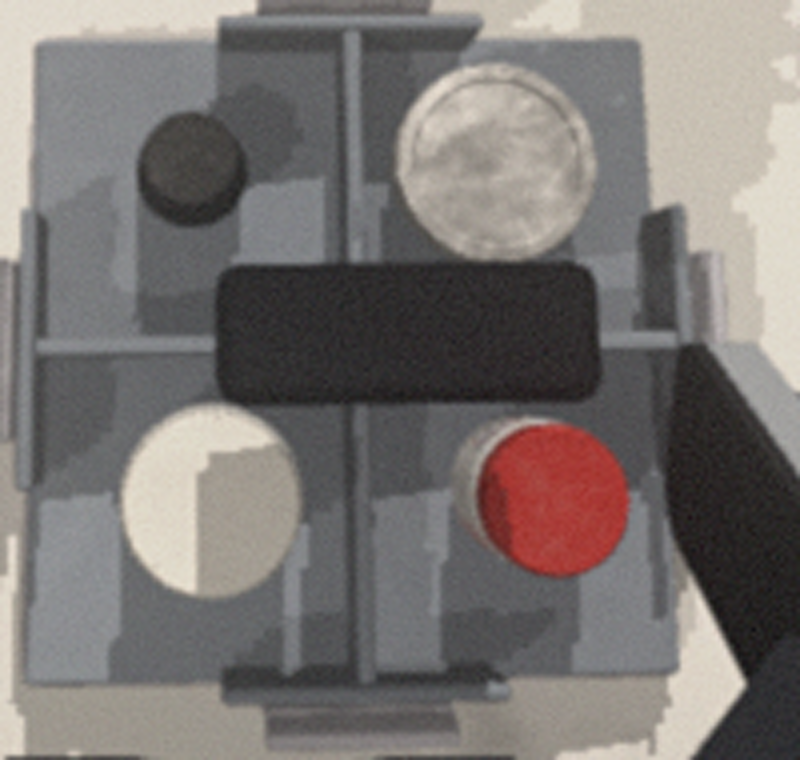

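```bash
python3 - <<'E'
from h import *
a=np.load('w2_s.npy'); s={'tcp_pos':a[:3],'tool_rot':a[3:]}
W=[onz('wrist',(215+u/4,185+v/4),.015,s) for u,v in ((36,40),(640,40),(678,672),(25,682))]
for w in W: print(w)
W=np.array(W); c=W.mean(0); print('centre',c)
e=lambda a,b: np.degrees(np.arctan2(*(W[b]-W[a])[[1,0]]))
print('sides',[np.linalg.norm(W[i]-W[(i+1)%4]) for i in range(4)],'yaw',e(0,1),e(3,2),e(3,0)-90,e(2,1)-90)
for z in (.125,.085):
  print(z,[onz('wrist',(215+u/4,185+v/4),z,s)[:2] for u,v in ((218,265),(597,265),(597,402),(218,402))])
# tin / jars at top plane
for n,u,v,z in (('tin',497,162,.036),('bung',190,165,.04),('red',553,498,.059),('white',211,500,.063)): print(n,onz('wrist',(215+u/4,185+v/4),z,s))
R=Ro.from_quat(s['tool_rot']).as_matrix(); print(R); print('cam',R@manip.camera_model('wrist')['mount'][:3,3]+s['tcp_pos'])
E
```

```text
[ 0.4081 -0.1765  0.015 ]
[ 0.562  -0.1953  0.015 ]
[ 0.5433 -0.3483  0.015 ]
[ 0.3902 -0.3295  0.015 ]
centre [ 0.4759 -0.2624  0.015 ]
sides [np.float64(0.15499400336843272), np.float64(0.15419365644791305), np.float64(0.15425208865770335), np.float64(0.15408776031581045)] yaw -6.964504378599758 -7.004436829384886 -6.7022107725970415 -6.978088822485688
0.125 [array([ 0.4453, -0.2471]), array([ 0.5091, -0.2552]), array([ 0.5052, -0.2777]), array([ 0.4425, -0.2695])]
0.085 [array([ 0.4459, -0.2441]), array([ 0.5207, -0.2537]), array([ 0.516, -0.28 ]), array([ 0.4426, -0.2703])]
tin [ 0.5153 -0.2247  0.036 ]
bung [ 0.443  -0.2169  0.04  ]
red [ 0.5103 -0.2998  0.059 ]
white [ 0.4388 -0.2903  0.063 ]
[[ 0.1     0.9911  0.0878]
 [ 0.8863 -0.1288  0.4449]
 [ 0.4522  0.0333 -0.8913]]
cam [ 0.4419 -0.2644  0.3585]
```

```bash
python3 -c "
from h import *; goto([.4644,-.321,.2226]); goto([.4714,-.2855,.1513])"
```

```text
world [ 0.0227 -0.0231 -0.0427] tool [-0.0375  0.024   0.0297]
world [ 0.0297  0.0124 -0.114 ] tool [-0.0376  0.024   0.1097]
```

Request:
apply_moves(increments=[[[-0.012, 0.008, 0.01, 0], [-0.012, 0.008, 0.01, 0], [-0.012, 0.008, 0.01, 0], [0, 0, 0, 0]]])

```text
t: 10.0
tcp_pos: [0.4651, -0.3176, 0.222]
tool_rot: [0.729, 0.643, 0.185, -0.142]
force: [0.3, 1.2, 0.3]
finger_gap: 0.998
```

```bash
python3 - <<'E'
from h import *
log(); goto([.4714,-.2855,.1513]); s,p,d=snap('wrist','w3')
E
```

```text
t 10.0 q [-0.9354  0.6419  1.5612  0.3553  1.2886 -0.9713] p [ 0.4651 -0.3176  0.222 ] toolz [ 0.0864  0.4458 -0.8909] ybear -7.5636897701250545 F [0.3318 1.22   0.3211] gap 0.9984722706121716
world [ 0.0063  0.0321 -0.0707] tool [-0.0029 -0.0001  0.0778]
```

View pics/w3.png

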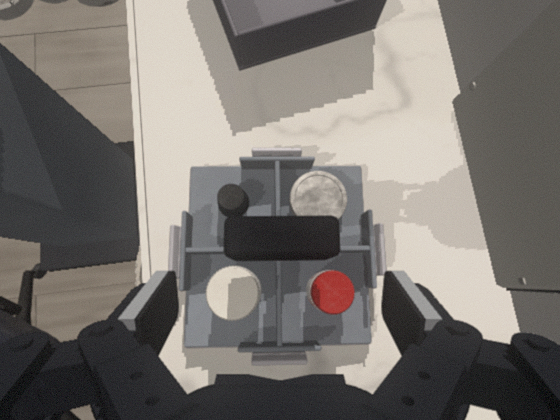

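Request:
apply_moves(increments=[[[-0.001, 0, 0.015, 0], [-0.001, 0, 0.02, 0.6], [-0.001, 0, 0.02, 0], [0, 0, 0, 0]]])

```text
t: 10.45
tcp_pos: [0.4694, -0.2934, 0.1735]
tool_rot: [0.733, 0.639, 0.184, -0.143]
force: [-0.5, -0.3, -1.0]
finger_gap: 1.002
```

```bash
python3 - <<'E'
from h import *
log(); goto([.4714,-.2855,.1513])
E
```

```text
t 10.45 q [-0.9052  0.7001  1.622   0.3825  1.1691 -0.983 ] p [ 0.4694 -0.2934  0.1735] toolz [ 0.0867  0.4459 -0.8909] ybear -8.12468013586716 F [-0.4943 -0.2568 -1.0061] gap 1.0020401592977404
world [ 0.002   0.0079 -0.0222] tool [-0.0028  0.0003  0.0234]
```

Request:
apply_moves(increments=[[[-0.001, 0, 0.012, -0.8], [-0.001, 0, 0.012, -0.4], [0, 0, 0, 0]]])

```text
t: 10.75
tcp_pos: [0.4718, -0.2844, 0.1519]
tool_rot: [0.725, 0.648, 0.186, -0.14]
force: [-0.7, -0.6, -0.4]
finger_gap: 0.999
```

```bash
python3 - <<'E'
from h import *
log(); goto([.4714,-.2855,.1513]); s,p,d=snap('wrist','w4')
E
```

```text
t 10.75 q [-0.8924  0.7298  1.6425  0.397   1.1166 -1.0186] p [ 0.4718 -0.2844  0.1519] toolz [ 0.0885  0.4439 -0.8917] ybear -6.968576049861625 F [-0.7435 -0.5955 -0.3728] gap 0.9989060073255938
world [-0.0004 -0.0011 -0.0006] tool [-0.0013 -0.0003 -0.    ]
```

View pics/w4.png

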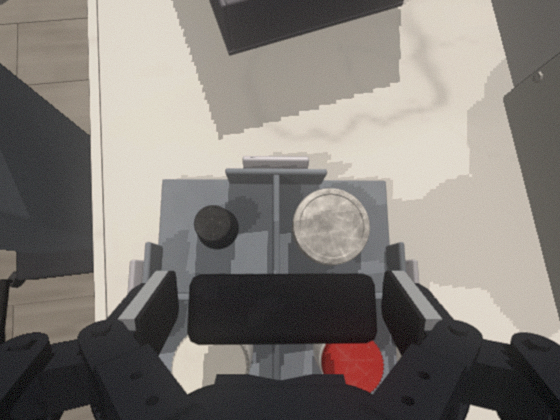

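Request:
apply_moves(increments=[[[0, 0, 0, 0], [0, 0, 0, 0], [0, 0, 0, 0], [0, 0, 0, 0], [0, 0, 0, 0]]], fingers=0.6, newtons=60)

```text
t: 11.3
tcp_pos: [0.4721, -0.2857, 0.1537]
tool_rot: [0.725, 0.648, 0.186, -0.139]
force: [0.3, 0.2, -1.3]
finger_gap: 0.766
```

```bash
python3 -c "
from h import *; log()"
```

```text
t 11.3 q [-0.8934  0.7272  1.6401  0.3959  1.1194 -1.0175] p [ 0.4721 -0.2857  0.1537] toolz [ 0.0896  0.4423 -0.8924] ybear -6.993116709105847 F [ 0.2873  0.2148 -1.3007] gap 0.7662782743076925
```

Request:
apply_moves(increments=[[[0, 0, 0, 0], [0, 0, 0, 0], [0.0045, 0.0003, -0.009, 0], [0.0045, 0.0003, -0.009, 0], [0.0045, 0.0003, -0.009, 0]]], fingers=0, newtons=110)

```text
t: 11.8
tcp_pos: [0.4707, -0.2859, 0.183]
tool_rot: [0.726, 0.648, 0.184, -0.14]
force: [0.8, -0.7, -7.0]
finger_gap: 0.757
```

```bash
python3 -c "
from h import *; log()"
```

```text
t 11.8 q [-0.8942  0.6806  1.6288  0.382   1.1745 -0.9912] p [ 0.4707 -0.2859  0.183 ] toolz [ 0.086   0.4421 -0.8928] ybear -6.968503443251106 F [ 0.7646 -0.6982 -7.0081] gap 0.7573375254296763
```

Request:
apply_moves(increments=[[[0.006, 0.0004, -0.012, 0], [0.008, 0.0006, -0.016, 0], [0.008, 0.0006, -0.016, 0], [0.008, 0.0006, -0.016, 0], [0.006, 0.0004, -0.012, 0]]])

```text
t: 12.3
tcp_pos: [0.4693, -0.2854, 0.2695]
tool_rot: [0.726, 0.648, 0.183, -0.14]
force: [-0.4, 0.0, -6.0]
finger_gap: 0.757
```

```bash
python3 - <<'E'
from h import *
log(); s,p,d=snap('wrist','w5'); snap('side','s5'); crop('s5',220,360,200,360,4)
E
```

```text
t 12.3 q [-0.8948  0.5549  1.5742  0.3583  1.3427 -0.9224] p [ 0.4693 -0.2854  0.2695] toolz [ 0.0841  0.441  -0.8935] ybear -6.928891148403569 F [-0.3527  0.0201 -5.9762] gap 0.7568200130435376
```

View pics/w5.png

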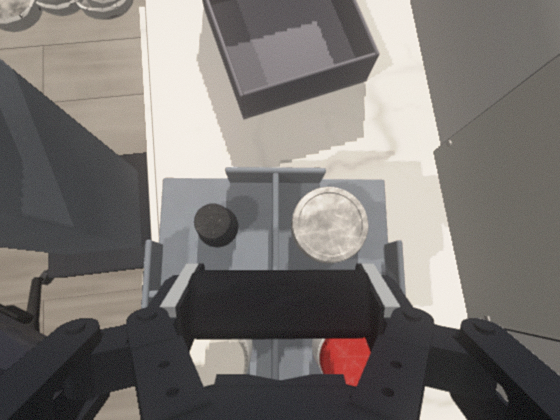

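View pics/s5.png

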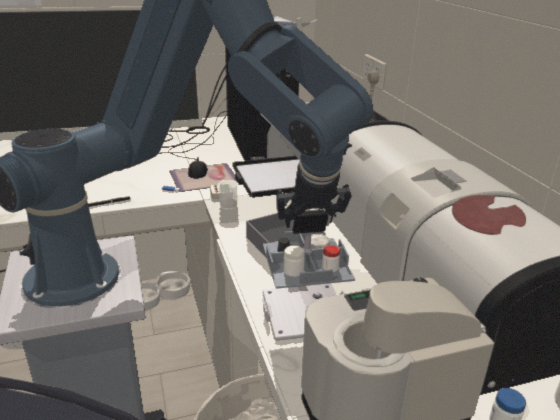

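```bash
cat > tilt.py <<'E'
from h import *
R0=Ro.from_quat([0.725,0.648,0.186,-0.139]); p0=np.array([.4721,-.2857,.1537])
import sys
Rt0=Ro.from_euler('z',np.radians(-6.9)); g0=np.array([.476,-.2624,.105])
Rrel=R0.inv()*Rt0; grel=R0.inv().apply(g0-p0)
def tray(p,R):  # returns grip pos, tray R
    return p+R.apply(grel), R*Rrel
def pts(p,R):
    g,Rt=tray(p,R); f=g-Rt.apply([0,0,.09])
    return {n:f+Rt.apply([a*.078,b*.078,0]) for n,a,b in (('PP',1,1),('PM',1,-1),('MM',-1,-1),('MP',-1,1))},Rt,f
E
python3 - <<'E'
from tilt import *
s=manip.sense(); R=Ro.from_quat(s['tool_rot']); p=s['tcp_pos']; print('grel',grel)
for sp in range(0,121,15):
    P,Rt,f=pts(np.zeros(3),R*Ro.from_euler('z',np.radians(sp))); M=Rt.as_matrix()
    T=np.degrees(np.arccos(M[2,2])); g=-M[2,:2]; 
    print(sp,'T %.1f dir %.1f'%(T,np.degrees(np.arctan2(g[1],g[0]))),'tip',P['PP'],'xmax %.3f'%max(v[0] for v in P.values()),'zmin others',[round(P[k][2],3) for k in ('PM','MM','MP')],'xedge pt',f+Rt.apply([.078,.05,0]))
E
```

```text
grel [-0.0009 -0.0009  0.0541]
0 T 0.3 dir 62.1 tip [ 0.0902  0.0907 -0.1394] xmax 0.090 zmin others [np.float64(-0.139), np.float64(-0.138), np.float64(-0.139)] xedge pt [ 0.0869  0.0629 -0.1393]
15 T 6.9 dir 4.8 tip [ 0.0928  0.0725 -0.1481] xmax 0.093 zmin others [np.float64(-0.147), np.float64(-0.128), np.float64(-0.13)] xedge pt [ 0.0831  0.0462 -0.1479]
30 T 13.5 dir 10.3 tip [ 0.0901  0.0544 -0.1573] xmax 0.090 zmin others [np.float64(-0.151), np.float64(-0.115), np.float64(-0.121)] xedge pt [ 0.0747  0.0311 -0.1561]
45 T 19.9 dir 16.7 tip [ 0.0823  0.0378 -0.1662] xmax 0.082 zmin others [np.float64(-0.151), np.float64(-0.1), np.float64(-0.115)] xedge pt [ 0.0621  0.0186 -0.1634]
60 T 26.1 dir 23.5 tip [ 0.0699  0.0237 -0.1743] xmax 0.070 zmin others [np.float64(-0.147), np.float64(-0.084), np.float64(-0.111)] xedge pt [ 0.0462  0.0096 -0.1694]
75 T 31.9 dir 30.5 tip [ 0.0537  0.0132 -0.181 ] xmax 0.054 zmin others [np.float64(-0.139), np.float64(-0.068), np.float64(-0.11)] xedge pt [ 0.0281  0.0048 -0.1735]
90 T 37.2 dir 37.7 tip [ 0.0349  0.007  -0.1859] xmax 0.051 zmin others [np.float64(-0.128), np.float64(-0.054), np.float64(-0.111)] xedge pt [ 0.009   0.0044 -0.1755]
105 T 41.9 dir 45.2 tip [ 0.0147  0.0054 -0.1886] xmax 0.071 zmin others [np.float64(-0.115), np.float64(-0.041), np.float64(-0.115)] xedge pt [-0.0097  0.0085 -0.1753]
120 T 45.9 dir 52.9 tip [-0.0054  0.0086 -0.189 ] xmax 0.086 zmin others [np.float64(-0.1), np.float64(-0.032), np.float64(-0.121)] xedge pt [-0.0269  0.0168 -0.1729]
```

```bash
python3 -c "
from h import *; goto([.415,-.06,.225])
d=todelta(np.array([-.054,.225,-.045])); d/=np.linalg.norm(d); print(d, d*.01,d*.03)"
```

```text
world [-0.055   0.226  -0.0451] tool [ 0.1762 -0.0835  0.1347]
[ 0.7439 -0.3494  0.5696] [ 0.0074 -0.0035  0.0057] [ 0.0223 -0.0105  0.0171]
```

Request:
apply_moves(increments=[[[0.007, -0.0035, 0.0055, 0], [0.015, -0.007, 0.0115, 0], [0.022, -0.0105, 0.017, 0], [0.022, -0.0105, 0.017, 0], [0.022, -0.0105, 0.017, 0]]])

```text
t: 12.9
tcp_pos: [0.441, -0.1713, 0.2434]
tool_rot: [0.728, 0.647, 0.183, -0.137]
force: [0.5, -0.2, -7.5]
finger_gap: 0.748
```

Request:
apply_moves(increments=[[[0.022, -0.0105, 0.017, 0], [0.022, -0.0105, 0.017, 0], [0.02, -0.0095, 0.0155, 0], [0.012, -0.006, 0.009, 0], [0.005, -0.002, 0.004, 0]]])

```text
t: 13.4
tcp_pos: [0.4078, -0.0544, 0.2184]
tool_rot: [0.727, 0.646, 0.181, -0.146]
force: [-1.0, -0.7, -6.6]
finger_gap: 0.751
```

```bash
python3 -c "
from h import *; log();goto([.415,-.06,.225])"
```

```text
t 13.4 q [-0.643   0.4627  2.0372  0.521   0.9396 -0.9001] p [ 0.4078 -0.0544  0.2184] toolz [ 0.0747  0.4461 -0.8919] ybear -7.035830064785852 F [-0.9787 -0.6753 -6.5749] gap 0.7508330633334553
world [ 0.0072 -0.0056  0.0066] tool [-0.0013  0.0079 -0.0078]
```

```bash
python3 - <<'E'
from h import *
s,p,d=snap('wrist','w6'); s,p,d=snap('top','t6'); crop('t6',200,400,170,290,4); log()
E
```

```text
t 13.5 q [-0.6439  0.4629  2.0351  0.5202  0.9403 -0.9002] p [ 0.4086 -0.0554  0.2186] toolz [ 0.0756  0.4453 -0.8922] ybear -7.039108929908164 F [ 0.4947 -0.0167 -5.9681] gap 0.7587047746529614
```

View pics/w6.png

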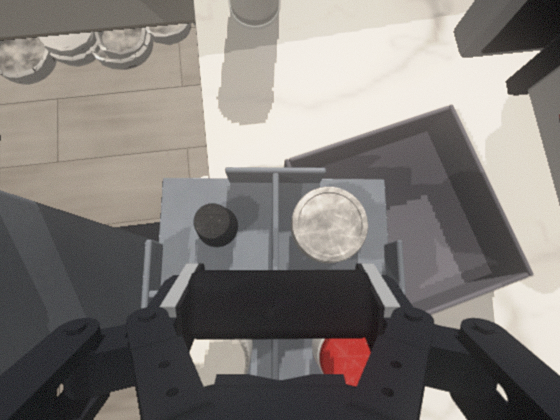

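```bash
cat > rows.py <<'E'
from tilt import *
# rows: spin steps, keep tip PP at fixed target
def plan(steps,tips,s=None):
    s=s or manip.sense(); p=s['tcp_pos']; R=Ro.from_quat(s['tool_rot'])
    print('tip now',pts(p,R)[0]['PP'])
    for st,tp in zip(steps,tips):
        R2=R*Ro.from_euler('z',np.radians(st)); P2,Rt,f=pts(np.zeros(3),R2)
        pn=np.array(tp)-P2['PP']; d=R.inv().apply(pn-p); M=Rt.as_matrix()
        T=np.degrees(np.arccos(M[2,2])); g=-M[2,:2]; low=P2['PP']-f
        P3=pts(pn,R2)[0]
        print(np.round(d,4),st,'T %.1f dir %.1f lowb %.0f tcp'%(T,np.degrees(np.arctan2(g[1],g[0])),np.degrees(np.arctan2(low[1],low[0]))),pn,'xmax %.3f zmin %.3f'%(max(v[0] for v in P3.values()),min(v[2] for v in P3.values())))
        p=pn;R=R2
E
python3 - <<'E'
from rows import *
plan([0]+[8.5]*12,[[.505,.03,.078]]*13)
E
```

```text
tip now [0.4971 0.0363 0.0787]
[-0.0051  0.0086 -0.0016] 0 T 1.0 dir -3.0 lowb 38 tcp [ 0.4165 -0.0616  0.2179] xmax 0.505 zmin 0.078
[ 0.0111 -0.0032  0.    ] 8.5 T 4.8 dir 0.3 lowb 31 tcp [ 0.4144 -0.0514  0.2229] xmax 0.505 zmin 0.078
[ 0.0111 -0.0032 -0.    ] 8.5 T 8.6 dir 4.1 lowb 23 tcp [ 0.4141 -0.041   0.228 ] xmax 0.505 zmin 0.078
[ 0.0111 -0.0032  0.    ] 8.5 T 12.4 dir 7.9 lowb 16 tcp [ 0.4154 -0.0307  0.2332] xmax 0.505 zmin 0.078
[ 0.0111 -0.0032  0.    ] 8.5 T 16.1 dir 11.7 lowb 9 tcp [ 0.4185 -0.0208  0.2384] xmax 0.505 zmin 0.078
[ 0.0111 -0.0032  0.    ] 8.5 T 19.7 dir 15.6 lowb 1 tcp [ 0.4231 -0.0115  0.2435] xmax 0.505 zmin 0.078
[ 0.0111 -0.0032 -0.    ] 8.5 T 23.3 dir 19.5 lowb -6 tcp [ 0.4293 -0.0029  0.2483] xmax 0.505 zmin 0.078
[ 0.0111 -0.0032  0.    ] 8.5 T 26.8 dir 23.5 lowb -14 tcp [0.4369 0.0047 0.2527] xmax 0.505 zmin 0.078
[ 0.0111 -0.0032 -0.    ] 8.5 T 30.1 dir 27.5 lowb -22 tcp [0.4456 0.0111 0.2567] xmax 0.505 zmin 0.078
[ 0.0111 -0.0032 -0.    ] 8.5 T 33.3 dir 31.6 lowb -30 tcp [0.4554 0.0163 0.2601] xmax 0.505 zmin 0.078
[ 0.0111 -0.0032  0.    ] 8.5 T 36.3 dir 35.8 lowb -39 tcp [0.466  0.0201 0.2629] xmax 0.509 zmin 0.078
[ 0.0111 -0.0032 -0.    ] 8.5 T 39.1 dir 40.0 lowb -48 tcp [0.4772 0.0225 0.265 ] xmax 0.532 zmin 0.078
[ 0.0111 -0.0032  0.    ] 8.5 T 41.7 dir 44.3 lowb -58 tcp [0.4886 0.0233 0.2664] xmax 0.554 zmin 0.078
```

Request:
apply_moves(increments=[[[-0.003, 0.004, 0.004, 0], [-0.003, 0.004, 0.004, 0], [0.011, -0.003, 0, 8.5], [0.011, -0.003, 0, 8.5], [0.011, -0.003, 0, 8.5]]])

```text
t: 14.0
tcp_pos: [0.4233, -0.0357, 0.222]
tool_rot: [0.855, 0.465, 0.146, -0.175]
force: [-0.2, -0.2, -6.7]
finger_gap: 0.755
```

```bash
python3 - <<'E'
from rows import *
log(); plan([0]+[8.5]*9,[[.505,.03,.07]]*10)
E
```

```text
t 14.0 q [-0.5832  0.4571  2.0222  0.5429  0.9227 -0.3971] p [ 0.4233 -0.0357  0.222 ] toolz [ 0.0873  0.4358 -0.8958] ybear -30.881694623353095 F [-0.1741 -0.1687 -6.7093] gap 0.7550948764349613
tip now [0.5146 0.0223 0.0668]
[ 0.002  -0.0126 -0.0004] 0 T 11.9 dir 9.6 lowb 15 tcp [ 0.4136 -0.028   0.2253] xmax 0.505 zmin 0.070
[ 0.0111 -0.0032 -0.    ] 8.5 T 15.6 dir 12.9 lowb 8 tcp [ 0.4168 -0.0181  0.2304] xmax 0.505 zmin 0.070
[ 0.0111 -0.0032  0.    ] 8.5 T 19.2 dir 16.5 lowb 0 tcp [ 0.4216 -0.0088  0.2354] xmax 0.505 zmin 0.070
[ 0.0111 -0.0032  0.    ] 8.5 T 22.7 dir 20.2 lowb -7 tcp [ 0.4278 -0.0002  0.2401] xmax 0.505 zmin 0.070
[ 0.0111 -0.0032  0.    ] 8.5 T 26.2 dir 24.0 lowb -15 tcp [0.4355 0.0073 0.2445] xmax 0.505 zmin 0.070
[ 0.0111 -0.0032 -0.    ] 8.5 T 29.5 dir 27.9 lowb -23 tcp [0.4443 0.0137 0.2485] xmax 0.505 zmin 0.070
[ 0.0111 -0.0032 -0.    ] 8.5 T 32.6 dir 31.8 lowb -31 tcp [0.4542 0.0187 0.2519] xmax 0.505 zmin 0.070
[ 0.0111 -0.0032  0.    ] 8.5 T 35.6 dir 35.9 lowb -40 tcp [0.4648 0.0224 0.2548] xmax 0.511 zmin 0.070
[ 0.0111 -0.0032 -0.    ] 8.5 T 38.5 dir 40.1 lowb -49 tcp [0.4759 0.0246 0.2569] xmax 0.534 zmin 0.070
[ 0.0111 -0.0032  0.    ] 8.5 T 41.1 dir 44.3 lowb -58 tcp [0.4874 0.0253 0.2584] xmax 0.556 zmin 0.070
```

Request:
apply_moves(increments=[[[0.001, -0.007, -0.001, 0], [0.001, -0.005, 0, 0]]])

```text
t: 14.2
tcp_pos: [0.4158, -0.0301, 0.2256]
tool_rot: [0.855, 0.466, 0.147, -0.173]
force: [0.3, -0.2, -7.3]
finger_gap: 0.757
```

```bash
python3 - <<'E'
from rows import *
log(); plan([0]+[8.5]*2,[[.505,.03,.07]]*3); snap('wrist','w7')
E
```

```text
t 14.2 q [-0.5816  0.4404  2.042   0.546   0.9157 -0.4031] p [ 0.4158 -0.0301  0.2256] toolz [ 0.0904  0.4334 -0.8967] ybear -30.75796270636399 F [ 0.2821 -0.2282 -7.3403] gap 0.7574306194023059
tip now [0.5077 0.0276 0.0706]
[ 0.0001 -0.0034  0.0013] 0 T 11.6 dir 10.0 lowb 15 tcp [ 0.4131 -0.0277  0.225 ] xmax 0.505 zmin 0.070
[ 0.0111 -0.0032 -0.    ] 8.5 T 15.3 dir 13.1 lowb 8 tcp [ 0.4162 -0.0178  0.2301] xmax 0.505 zmin 0.070
[ 0.0111 -0.0032  0.    ] 8.5 T 18.9 dir 16.5 lowb 0 tcp [ 0.4209 -0.0085  0.2351] xmax 0.505 zmin 0.070
```

View pics/w7.png

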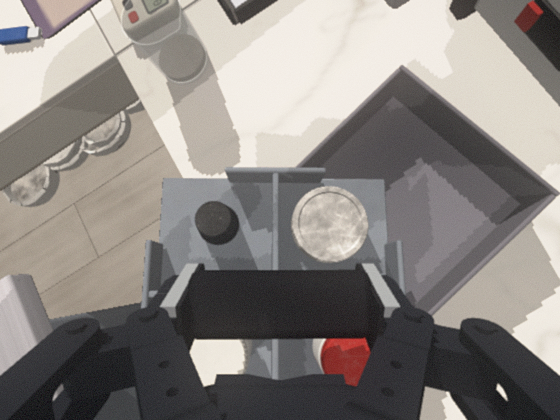

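Request:
apply_moves(increments=[[[0.012, -0.005, 0, 8.5], [0.012, -0.005, 0, 8.5], [0.012, -0.005, 0, 8.5], [0.012, -0.005, 0, 8.5], [0.012, -0.005, 0, 8.5]]])

```text
t: 14.75
tcp_pos: [0.4429, 0.0184, 0.2519]
tool_rot: [0.967, 0.119, 0.073, -0.214]
force: [-0.4, 0.5, -7.1]
finger_gap: 0.757
```

```bash
python3 - <<'E'
from rows import *
log(); plan([0]+[8.5]*5,[[.505,.03,.07]]*6); snap('wrist','w8')
E
```

```text
t 14.75 q [-0.4442  0.3996  1.9834  0.5532  0.9522  0.5113] p [0.4429 0.0184 0.2519] toolz [ 0.0898  0.4313 -0.8977] ybear -73.4366992301145 F [-0.4495  0.5354 -7.0568] gap 0.7567461794653575
tip now [0.5035 0.0334 0.0732]
[0.0001 0.0047 0.0016] 0 T 29.4 dir 28.3 lowb -23 tcp [0.4444 0.0149 0.2486] xmax 0.505 zmin 0.070
[ 0.0111 -0.0032 -0.    ] 8.5 T 32.5 dir 32.3 lowb -32 tcp [0.4543 0.0199 0.252 ] xmax 0.505 zmin 0.070
[ 0.0111 -0.0032 -0.    ] 8.5 T 35.5 dir 36.3 lowb -40 tcp [0.465  0.0235 0.2548] xmax 0.512 zmin 0.070
[ 0.0111 -0.0032  0.    ] 8.5 T 38.3 dir 40.4 lowb -49 tcp [0.4761 0.0257 0.257 ] xmax 0.535 zmin 0.070
[ 0.0111 -0.0032  0.    ] 8.5 T 40.9 dir 44.6 lowb -59 tcp [0.4876 0.0262 0.2584] xmax 0.557 zmin 0.070
[ 0.0111 -0.0032 -0.    ] 8.5 T 43.3 dir 48.8 lowb -69 tcp [0.4992 0.0253 0.2591] xmax 0.578 zmin 0.070
```

View pics/w8.png

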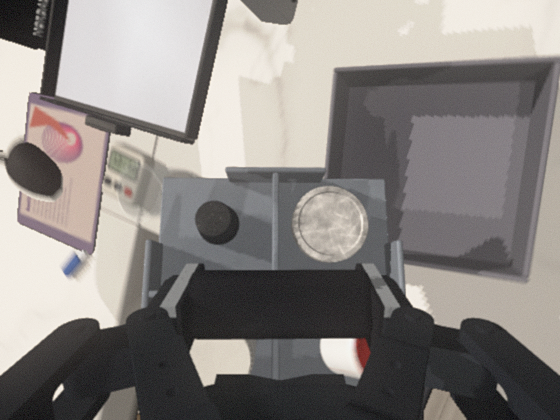

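```bash
python3 - <<'E'
from rows import *
snap('side','s8'); crop('s8',200,400,150,300,4); s=manip.sense(); 
for r in ((340,355),): print(r)
P,Rt,f=pts(s['tcp_pos'],Ro.from_quat(s['tool_rot']))
print({k:proj('side',v) for k,v in P.items()})
E
```

```text
(340, 355)
{'PP': array([276.9587, 214.5265]), 'PM': array([228.0375, 220.5722]), 'MM': array([199.7368, 173.4993]), 'MP': array([248.3639, 171.2118])}
```

View pics/s8_c200_150.png

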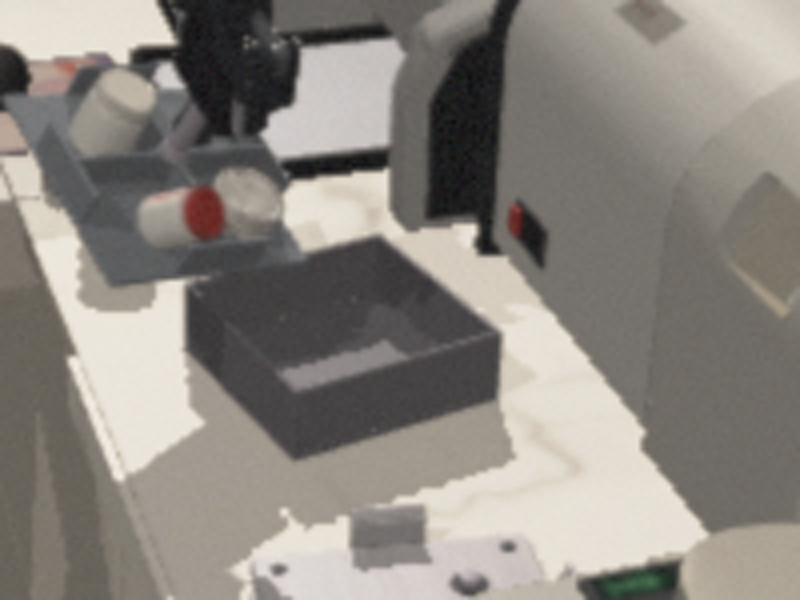

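```bash
python3 - <<'E'
from rows import *
snap('side','s9'); snap('wrist','w9'); log()
im=cv2.imread('pics/s9.png')[160:235,195:295]; a=cv2.resize(im,None,fx=7.5,fy=7.5,interpolation=cv2.INTER_CUBIC); cv2.imwrite('pics/s9z.png',a)
im=cv2.imread('pics/w9.png')[170:420,130:430]; cv2.imwrite('pics/w9z.png',cv2.resize(im,None,fx=2.4,fy=2.4,interpolation=cv2.INTER_CUBIC))
E
```

```text
t 14.95 q [-0.445   0.4     1.9837  0.5527  0.9514  0.5011] p [0.4428 0.0179 0.2516] toolz [ 0.0899  0.4307 -0.898 ] ybear -72.86200281866287 F [-1.2534 -0.8028 -7.1477] gap 0.7610165515093694
```

View pics/s9z.png

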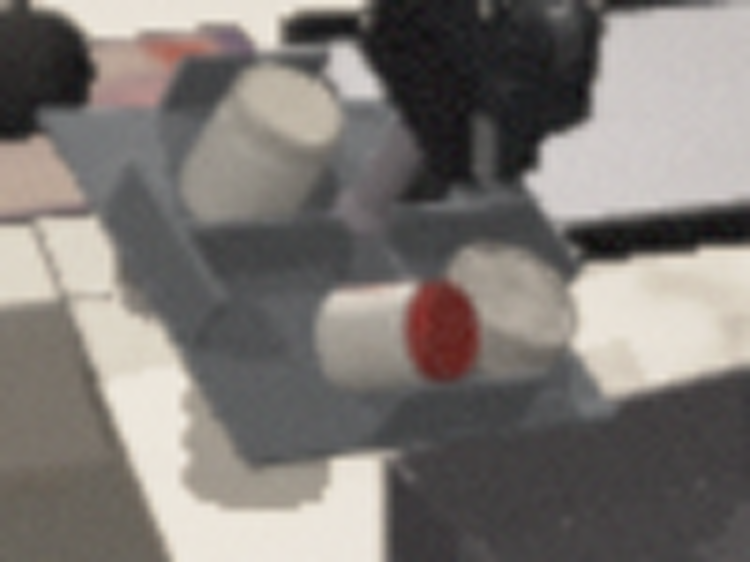

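View pics/w9z.png

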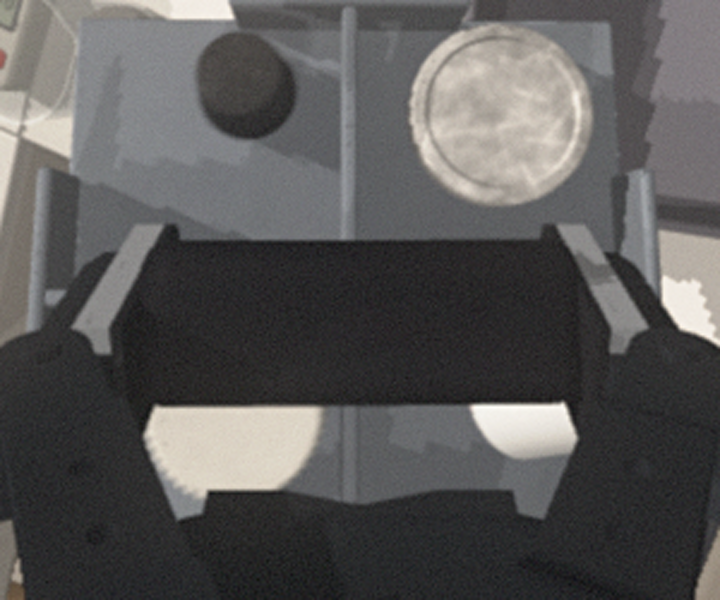

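```bash
python3 - <<'E'
from rows import *
d=np.load('s9.npy'); s=manip.sense()
P,Rt,f=pts(s['tcp_pos'],Ro.from_quat(s['tool_rot']))
im=cv2.imread('pics/s9.png')
def tf(u,v):
    o,dd=ray('side',(u,v)); return Rt.inv().apply(o+dd*d[v,u]-f)*1000
for zx,zy in ((443,330),(443,295),(443,365),(420,330),(465,330),(380,330),(340,330),(360,300),(360,370),(330,350),(510,310),(300,400),(560,380)):
    u,v=int(195+zx/7.5),int(160+zy/7.5); print((zx,zy),im[v,u],tf(u,v))
E
```

```text
(443, 330) [ 42  44 104] [ 69.1181 -15.3582  42.7042]
(443, 295) [ 42  44 102] [ 60.5672 -14.8064  51.1145]
(443, 365) [ 33  38 100] [ 78.4628 -19.1406  39.1614]
(420, 330) [ 47  51 124] [ 71.4803 -28.4147  46.8157]
(465, 330) [29 33 98] [68.4876 -4.4282 40.7447]
(380, 330) [148 156 162] [ 58.7022 -31.6284  33.1247]
(340, 330) [145 156 161] [ 47.972  -34.4758  21.6449]
(360, 300) [186 198 207] [ 46.3294 -30.7466  33.7787]
(360, 370) [123 130 134] [ 61.5106 -31.4141  18.1956]
(330, 350) [145 153 159] [ 51.1242 -37.6188  18.2779]
(510, 310) [156 166 175] [46.4456 39.363  22.6497]
(300, 400) [94 95 93] [ 57.4662 -44.3892   0.7663]
(560, 380) [85 84 83] [62.3939 60.4271  3.7514]
```

Request:
apply_moves(increments=[[[0.0055, -0.001, 0, 4], [0.0055, -0.0015, 0, 4], [0.0055, -0.0015, 0, 4]]])

```text
t: 15.25
tcp_pos: [0.4556, 0.0222, 0.2542]
tool_rot: [0.974, 0.023, 0.049, -0.22]
force: [0.2, 0.4, -6.4]
finger_gap: 0.752
```

```bash
cat >> h.py <<'E'
def look(tag):
    snap('side','s'+tag); snap('wrist','w'+tag)
    a=cv2.resize(cv2.imread(f'pics/s{tag}.png')[150:260,190:330],(700,550),interpolation=cv2.INTER_CUBIC); cv2.imwrite(f'pics/s{tag}z.png',a)
E
python3 - <<'E'
from rows import *
log(); plan([0]+[4]*5,[[.505,.03,.07]]*6); look('10')
E
```

```text
t 15.25 q [-0.4217  0.4083  1.951   0.5461  0.9664  0.745 ] p [0.4556 0.0222 0.2542] toolz [ 0.0853  0.4301 -0.8987] ybear -85.80257499043194 F [ 0.1742  0.3989 -6.3875] gap 0.7524454357829703
tip now [0.502  0.0307 0.0709]
[0.0029 0.0012 0.0008] 0 T 33.7 dir 34.0 lowb -34 tcp [0.4586 0.0215 0.2533] xmax 0.505 zmin 0.070
[ 0.0052 -0.0017  0.    ] 4 T 35.0 dir 35.9 lowb -39 tcp [0.4637 0.0232 0.2546] xmax 0.508 zmin 0.070
[ 0.0052 -0.0017  0.    ] 4 T 36.4 dir 37.8 lowb -43 tcp [0.4689 0.0245 0.2557] xmax 0.518 zmin 0.070
[ 0.0052 -0.0017 -0.    ] 4 T 37.7 dir 39.8 lowb -47 tcp [0.4741 0.0255 0.2567] xmax 0.529 zmin 0.070
[ 0.0052 -0.0017  0.    ] 4 T 39.0 dir 41.7 lowb -52 tcp [0.4795 0.0262 0.2575] xmax 0.540 zmin 0.070
[ 0.0052 -0.0017  0.    ] 4 T 40.2 dir 43.7 lowb -56 tcp [0.4849 0.0265 0.2581] xmax 0.550 zmin 0.070
```

View pics/s10z.png

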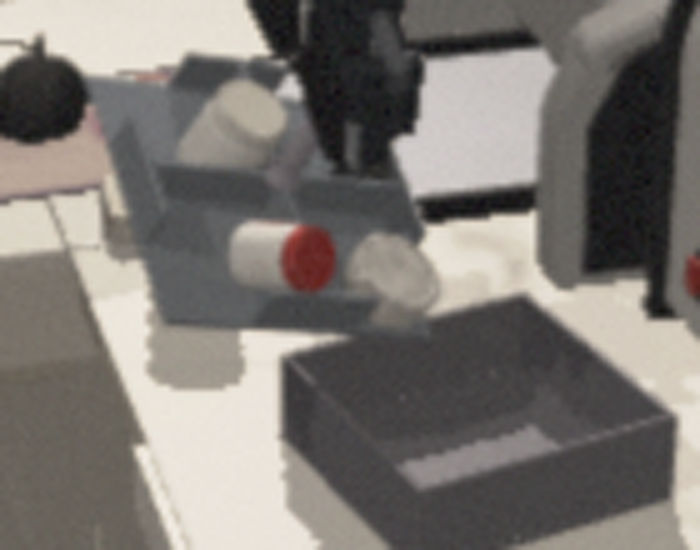

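View pics/w10.png

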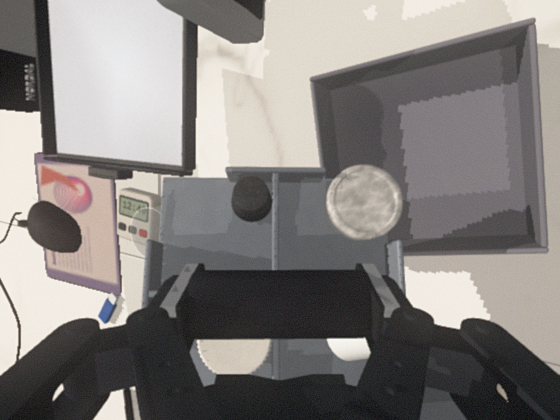

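Request:
apply_moves(increments=[[[0.003, 0, 0, 2], [0, 0, 0, 0]]])

```text
t: 15.55
tcp_pos: [0.4582, 0.0212, 0.2538]
tool_rot: [0.974, 0.01, 0.046, -0.22]
force: [-0.0, -0.8, -6.7]
finger_gap: 0.753
```

```bash
python3 - <<'E'
from rows import *
log(); look('11')
E
```

```text
t 15.55 q [-0.421   0.4117  1.9449  0.5443  0.9681  0.7745] p [0.4582 0.0212 0.2538] toolz [ 0.085   0.4293 -0.8991] ybear -87.48599556699733 F [-0.0348 -0.7631 -6.6822] gap 0.7531019614342567
```

View pics/s11z.png

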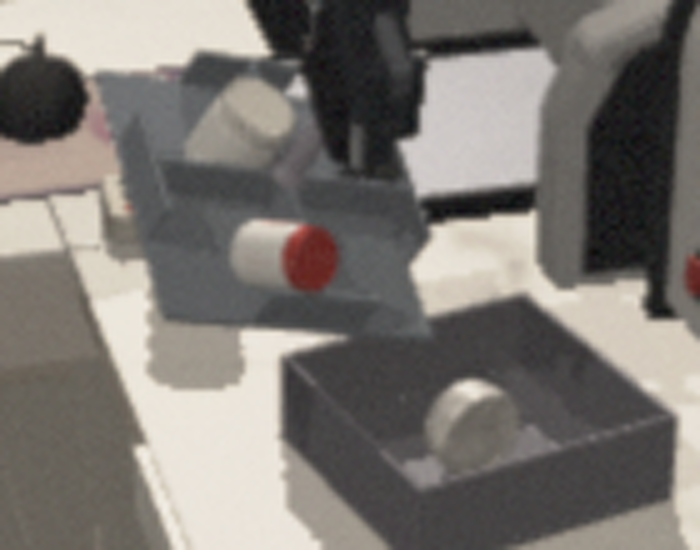

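View pics/w11.png

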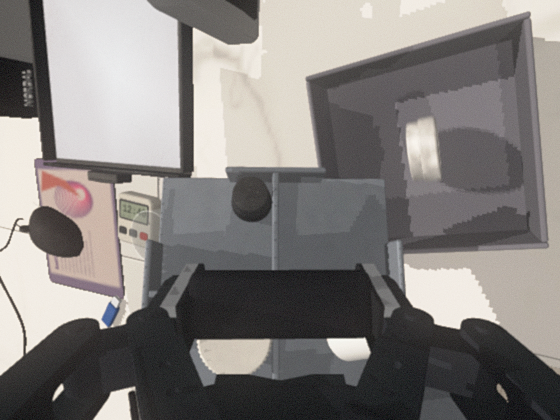

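Request:
apply_moves(increments=[[[-0.004, 0.001, -0.002, -3], [-0.007, 0.002, -0.002, -5], [-0.008, 0.0025, 0, -6], [-0.008, 0.0025, 0, -6], [-0.008, 0.0025, 0, -6]]])

```text
t: 16.15
tcp_pos: [0.4239, 0.0041, 0.247]
tool_rot: [0.944, 0.242, 0.096, -0.203]
force: [-0.5, -0.3, -6.2]
finger_gap: 0.756
```

```bash
python3 - <<'E'
from rows import *
log(); plan([0]+[-6]*9,[[.505,.03,.08]]*10); look('12')
E
```

```text
t 16.15 q [-0.4943  0.3941  2.0216  0.542   0.9453  0.203 ] p [0.4239 0.0041 0.247 ] toolz [ 0.0834  0.4301 -0.8989] ybear -58.163233764757955 F [-0.4779 -0.2941 -6.2066] gap 0.7564708842191085
tip now [0.498  0.0308 0.0749]
[ 0.0072  0.0024 -0.0043] 0 T 23.8 dir 22.5 lowb -10 tcp [0.4309 0.0033 0.2521] xmax 0.505 zmin 0.080
[-0.0075  0.0032  0.    ] -6 T 21.4 dir 19.9 lowb -4 tcp [ 0.426  -0.0024  0.2489] xmax 0.505 zmin 0.080
[-0.0075  0.0032  0.    ] -6 T 18.9 dir 17.5 lowb 1 tcp [ 0.4218 -0.0086  0.2455] xmax 0.505 zmin 0.080
[-0.0075  0.0032 -0.    ] -6 T 16.4 dir 15.2 lowb 6 tcp [ 0.4183 -0.0151  0.2421] xmax 0.505 zmin 0.080
[-0.0075  0.0032 -0.    ] -6 T 13.8 dir 13.0 lowb 11 tcp [ 0.4157 -0.022   0.2385] xmax 0.505 zmin 0.080
[-0.0075  0.0032  0.    ] -6 T 11.2 dir 11.2 lowb 16 tcp [ 0.4139 -0.0292  0.2349] xmax 0.505 zmin 0.080
[-0.0075  0.0032 -0.    ] -6 T 8.6 dir 9.9 lowb 22 tcp [ 0.4129 -0.0364  0.2314] xmax 0.505 zmin 0.080
[-0.0075  0.0032  0.    ] -6 T 5.9 dir 9.8 lowb 27 tcp [ 0.4127 -0.0438  0.2278] xmax 0.505 zmin 0.080
[-0.0075  0.0032  0.    ] -6 T 3.3 dir 13.9 lowb 32 tcp [ 0.4135 -0.0512  0.2244] xmax 0.505 zmin 0.080
[-0.0075  0.0032  0.    ] -6 T 1.0 dir 53.9 lowb 37 tcp [ 0.415  -0.0585  0.221 ] xmax 0.505 zmin 0.080
```

View pics/s12z.png

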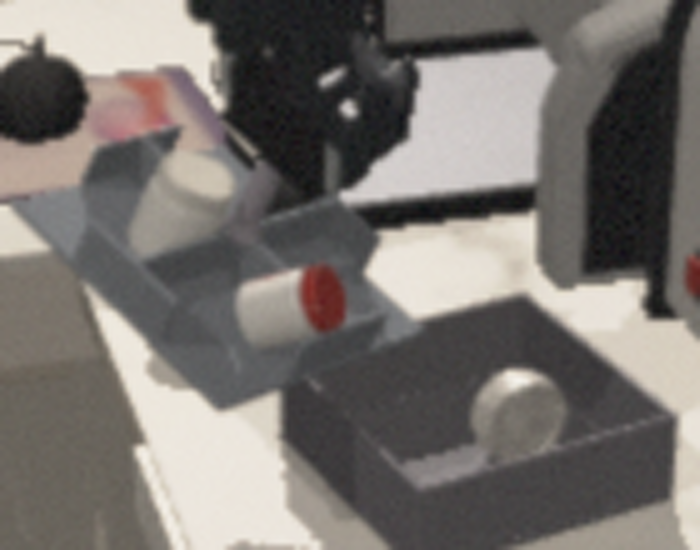

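Request:
apply_moves(increments=[[[-0.007, 0.003, -0.001, -6], [-0.0075, 0.003, 0, -6], [-0.0075, 0.003, 0, -6], [-0.0075, 0.003, 0, -6], [-0.0075, 0.003, 0, -6]]])

```text
t: 16.75
tcp_pos: [0.4069, -0.0279, 0.2319]
tool_rot: [0.847, 0.48, 0.148, -0.171]
force: [0.9, 0.3, -5.2]
finger_gap: 0.754
```

Request:
apply_moves(increments=[[[-0.0075, 0.003, 0, -6], [-0.0075, 0.003, 0, -6], [-0.006, 0.002, 0, -5], [-0.004, 0.002, 0, -3]]])

```text
t: 17.15
tcp_pos: [0.4081, -0.0531, 0.2205]
tool_rot: [0.749, 0.623, 0.177, -0.142]
force: [0.2, -0.1, -5.7]
finger_gap: 0.758
```

```bash
python3 - <<'E'
from rows import *
log(); plan([0]+[-1]*7,[[.505,.03,.08]]*8); look('13')
E
```

```text
t 17.15 q [-0.6391  0.452   2.0447  0.5269  0.9214 -0.8371] p [ 0.4081 -0.0531  0.2205] toolz [ 0.0891  0.4328 -0.8971] ybear -10.61876238668925 F [ 0.1768 -0.0693 -5.7415] gap 0.7577752459146894
tip now [0.4999 0.0317 0.0784]
[ 0.      0.0053 -0.0017] 0 T 1.9 dir 17.4 lowb 34 tcp [ 0.4131 -0.0548  0.2221] xmax 0.505 zmin 0.080
[-0.0013  0.0005 -0.    ] -1 T 1.4 dir 23.1 lowb 35 tcp [ 0.4134 -0.056   0.2215] xmax 0.505 zmin 0.080
[-0.0013  0.0005 -0.    ] -1 T 1.1 dir 33.4 lowb 36 tcp [ 0.4137 -0.0573  0.2209] xmax 0.505 zmin 0.080
[-0.0013  0.0005  0.    ] -1 T 0.8 dir 53.9 lowb 37 tcp [ 0.414  -0.0585  0.2204] xmax 0.505 zmin 0.080
[-0.0013  0.0005  0.    ] -1 T 0.6 dir 89.7 lowb 38 tcp [ 0.4143 -0.0597  0.2198] xmax 0.505 zmin 0.080
[-0.0013  0.0005  0.    ] -1 T 0.8 dir 122.7 lowb 39 tcp [ 0.4147 -0.0609  0.2193] xmax 0.505 zmin 0.079
[-0.0013  0.0005 -0.    ] -1 T 1.1 dir 140.3 lowb 40 tcp [ 0.4151 -0.0621  0.2188] xmax 0.505 zmin 0.078
[-0.0013  0.0005  0.    ] -1 T 1.5 dir 149.3 lowb 41 tcp [ 0.4155 -0.0633  0.2182] xmax 0.505 zmin 0.076
```

View pics/s13z.png

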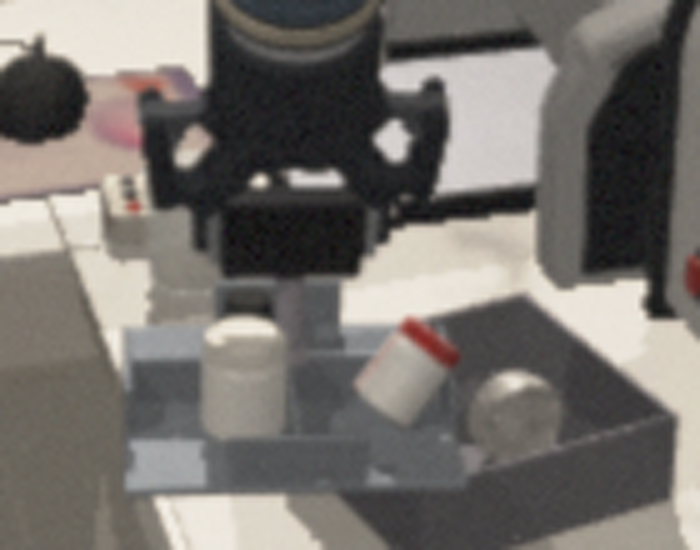

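View pics/w13.png

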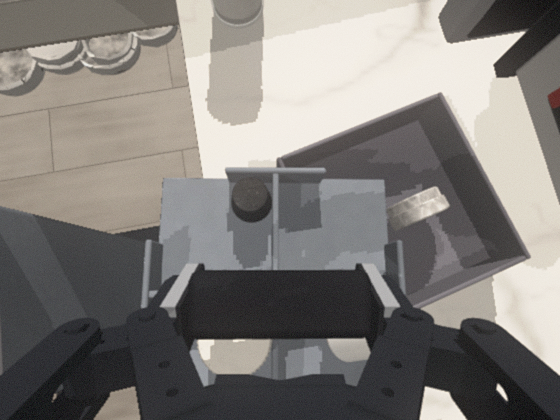

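Request:
apply_moves(increments=[[[-0.003, 0.004, -0.002, -4], [-0.003, 0.002, -0.001, -4], [-0.003, 0, -0.001, -4], [0, 0, 0, -2], [0, 0, 0, 0]]])

```text
t: 17.75
tcp_pos: [0.4137, -0.0629, 0.2211]
tool_rot: [0.669, 0.707, 0.194, -0.12]
force: [1.1, 0.3, -6.1]
finger_gap: 0.756
```

```bash
python3 - <<'E'
from rows import *
log(); plan([0,1,5,5],[[.505,.03,.085]]*4); look('14')
E
```

```text
t 17.75 q [-0.6511  0.4588  2.0232  0.5191  0.9395 -1.0756] p [ 0.4137 -0.0629  0.2211] toolz [ 0.0897  0.4351 -0.8959] ybear 1.666247786455972 F [ 1.0885  0.2781 -6.1   ] gap 0.7557268668564036
tip now [0.5001 0.0385 0.0867]
[-0.0087  0.0045 -0.0018] 0 T 4.4 dir 164.8 lowb 47 tcp [ 0.4186 -0.0714  0.2195] xmax 0.509 zmin 0.073
[ 0.0013 -0.0005  0.    ] 1 T 4.0 dir 164.5 lowb 46 tcp [ 0.4181 -0.0702  0.22  ] xmax 0.507 zmin 0.075
[ 0.0065 -0.0021 -0.    ] 5 T 1.8 dir 157.8 lowb 41 tcp [ 0.4157 -0.0644  0.2226] xmax 0.505 zmin 0.081
[ 0.0065 -0.0021  0.    ] 5 T 0.7 dir 37.6 lowb 37 tcp [ 0.4138 -0.0584  0.2253] xmax 0.505 zmin 0.085
```

View pics/s14z.png

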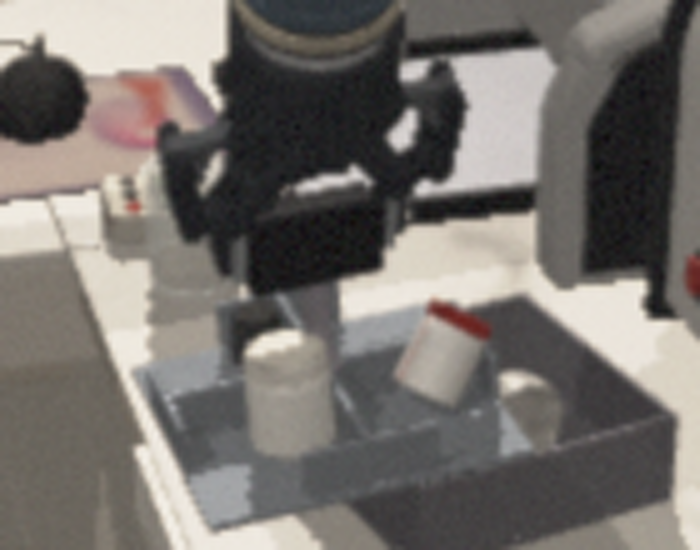

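Request:
apply_moves(increments=[[[0, 0, 0, -2], [0, 0, 0, -2], [0, 0, 0, 0], [0, 0, 0, 0]]])

```text
t: 18.25
tcp_pos: [0.4134, -0.0619, 0.2214]
tool_rot: [0.645, 0.729, 0.198, -0.114]
force: [-0.6, 0.3, -6.2]
finger_gap: 0.755
```

```bash
python3 - <<'E'
from rows import *
log(); plan([0,10],[[.505,.03,.085]]*2); look('15')
E
```

```text
t 18.25 q [-0.6497  0.4581  2.024   0.5194  0.9401 -1.1409] p [ 0.4134 -0.0619  0.2214] toolz [ 0.089   0.4359 -0.8956] ybear 5.14401980196251 F [-0.6097  0.2934 -6.1982] gap 0.7549193502007905
tip now [0.4974 0.0439 0.0888]
[-0.0151  0.0058 -0.002 ] 0 T 6.0 dir 165.2 lowb 50 tcp [ 0.4211 -0.0758  0.2176] xmax 0.519 zmin 0.069
[ 0.0132 -0.0036  0.    ] 10 T 1.6 dir 157.9 lowb 41 tcp [ 0.4157 -0.0643  0.2227] xmax 0.505 zmin 0.081
```

View pics/s15z.png

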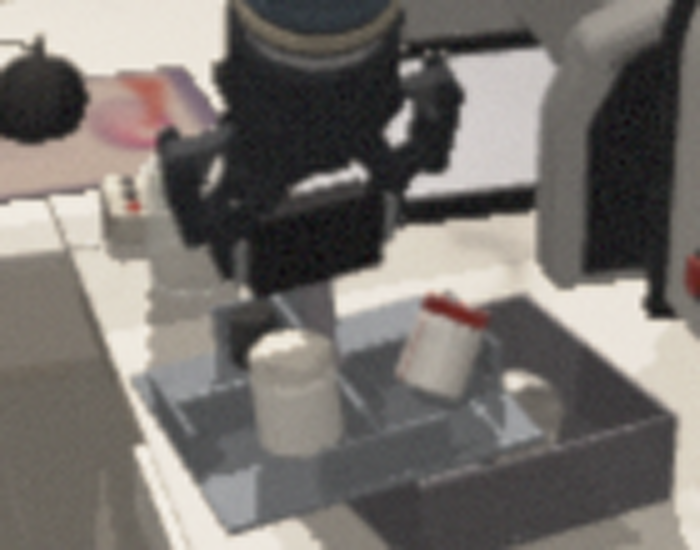

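Request:
apply_moves(increments=[[[0, 0, 0, 0], [0, 0, 0, 0], [0, 0, 0, 0]]])

```text
t: 18.65
tcp_pos: [0.4134, -0.0619, 0.2214]
tool_rot: [0.646, 0.729, 0.198, -0.114]
force: [-0.6, 0.4, -7.4]
finger_gap: 0.756
```

```bash
python3 - <<'E'
from rows import *
look('16'); log()
d=np.load('s16.npy'); s=manip.sense(); im=cv2.imread('pics/s16.png')
P,Rt,f=pts(s['tcp_pos'],Ro.from_quat(s['tool_rot']))
m=((im[:,:,2].astype(int)-im[:,:,1]>45)).astype(np.uint8); m[:, :255]=0;m[:,300:]=0;m[:200]=0;m[225:]=0
vs,us=np.where(m)
Q=np.array([ (lambda o,dd: Rt.inv().apply(o+dd*d[v,u]-f)*1000)(*ray('side',(u,v))) for u,v in zip(us,vs)])
print(len(Q),np.median(Q,0)); print(Q.min(0),Q.max(0))
E
```

```text
t 18.75 q [-0.6497  0.4581  2.024   0.5194  0.9401 -1.1404] p [ 0.4134 -0.0619  0.2214] toolz [ 0.089   0.4358 -0.8956] ybear 5.117238068574109 F [ 0.6735  0.1463 -6.3794] gap 0.7531182075839542
89 [ 11.4691 -42.2857  43.5445]
[ -1.5213 -58.9418  34.5143] [ 23.1673 -24.6279  51.7024]
```

View pics/s16z.png

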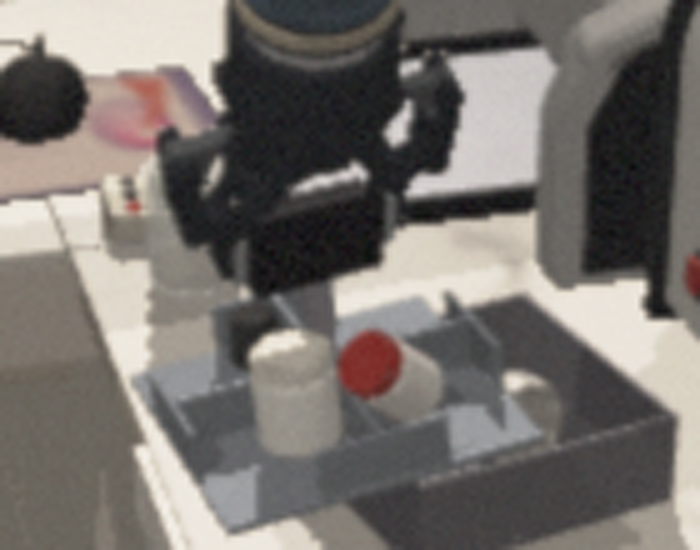

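Request:
apply_moves(increments=[[[0, 0, -0.003, 3], [0, 0, -0.005, 3], [0, 0, -0.005, 3], [0, 0, -0.003, 2], [0, 0, 0, 0]]])

```text
t: 19.25
tcp_pos: [0.4118, -0.069, 0.236]
tool_rot: [0.715, 0.661, 0.185, -0.134]
force: [-0.5, 0.3, -6.1]
finger_gap: 0.757
```

```bash
python3 - <<'E'
from rows import *
look('17'); log()
s=manip.sense(); P,Rt,f=pts(s['tcp_pos'],Ro.from_quat(s['tool_rot'])); print(Rt.as_euler('xyz',degrees=True),f); goto([.469,-.285,.27])
E
```

```text
t 19.35 q [-0.6656  0.4292  2.0086  0.4975  0.9851 -0.9249] p [ 0.4117 -0.0688  0.2358] toolz [ 0.0879  0.4367 -0.8953] ybear -5.203077859653757 F [-0.3414 -0.0993 -6.3147] gap 0.7563435153558103
[-0.4881 -0.7984 -5.1634] [ 0.4167 -0.0467  0.0969]
world [ 0.0573 -0.2162  0.0342] tool [-0.1751  0.0784 -0.12  ]
```

View pics/s17z.png

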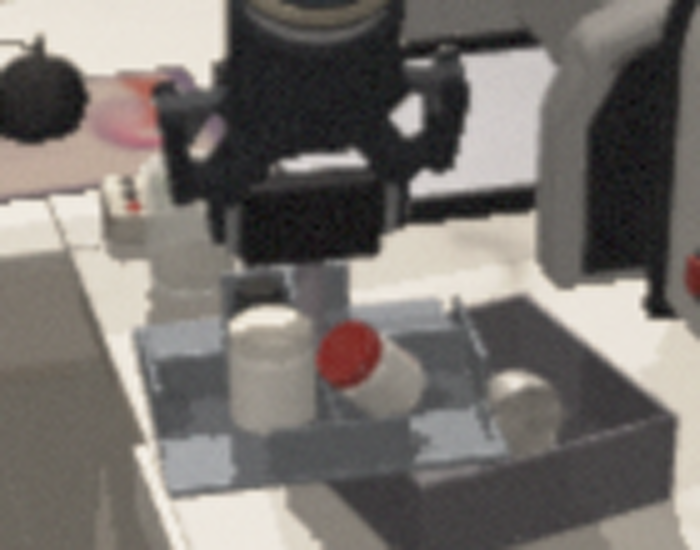

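Request:
apply_moves(increments=[[[-0.008, 0.0035, -0.007, 0], [-0.014, 0.006, -0.011, 0.5], [-0.019, 0.0085, -0.014, 0.5], [-0.019, 0.0085, -0.014, 0.5], [-0.019, 0.0085, -0.013, 0]]])

```text
t: 19.85
tcp_pos: [0.4343, -0.1697, 0.2548]
tool_rot: [0.722, 0.653, 0.183, -0.141]
force: [0.7, -0.7, -5.8]
finger_gap: 0.758
```

Request:
apply_moves(increments=[[[-0.019, 0.0085, -0.013, 0], [-0.019, 0.0085, -0.013, 0], [-0.019, 0.0085, -0.012, 0], [-0.014, 0.006, -0.01, 0], [-0.009, 0.004, -0.006, 0]]])

```text
t: 20.35
tcp_pos: [0.4598, -0.2789, 0.2681]
tool_rot: [0.723, 0.653, 0.182, -0.138]
force: [0.7, 0.4, -6.4]
finger_gap: 0.755
```

```bash
python3 - <<'E'
from rows import *
log()
s=manip.sense(); P,Rt,f=pts(s['tcp_pos'],Ro.from_quat(s['tool_rot'])); print(Rt.as_euler('xyz',degrees=True),f); goto([.469,-.285,.27])
E
```

```text
t 20.35 q [-0.899   0.5422  1.6046  0.3537  1.3246 -0.9419] p [ 0.4598 -0.2789  0.2681] toolz [ 0.0817  0.437  -0.8958] ybear -6.318995915300563 F [ 0.7407  0.419  -6.4133] gap 0.7550609816245452
[-0.4564  0.15   -6.2781] [ 0.463  -0.2567  0.1292]
world [ 0.0092 -0.0061  0.0019] tool [-0.0038  0.0099 -0.0036]
```

```bash
python3 - <<'E'
from h import *
print(todelta(np.array([.013,-.0057,0])), todelta(np.array([0,0,-.02])))
E
```

```text
[-0.004   0.0135 -0.0014] [-0.0089 -0.0007  0.0179]
```

Request:
apply_moves(increments=[[[-0.002, 0.007, -0.001, 0.6], [-0.002, 0.006, -0.001, 0], [-0.0089, -0.0007, 0.0179, 0], [-0.0089, -0.0007, 0.0179, 0], [0, 0, 0, 0]]])

```text
t: 20.85
tcp_pos: [0.4738, -0.2851, 0.227]
tool_rot: [0.726, 0.648, 0.181, -0.14]
force: [-0.0, 0.4, -6.8]
finger_gap: 0.755
```

```bash
python3 - <<'E'
from rows import *
log(); look('18')
s=manip.sense(); P,Rt,f=pts(s['tcp_pos'],Ro.from_quat(s['tool_rot'])); print(Rt.as_euler('xyz',degrees=True),f); print(todelta(np.array([.476,-.2624,f[2]])-f), todelta(np.array([0,0,-.02])))
E
```

```text
t 20.85 q [-0.887   0.6166  1.5976  0.3654  1.2594 -0.9461] p [ 0.4738 -0.2851  0.227 ] toolz [ 0.0816  0.4383 -0.8951] ybear -6.884922173691846 F [-0.0497  0.3592 -6.8217] gap 0.7550245020335601
[-0.4548  0.2684 -6.8525] [ 0.4777 -0.2635  0.0902]
[ 0.0008 -0.0018  0.0003] [-0.0089 -0.0007  0.0179]
```

View pics/s18.png

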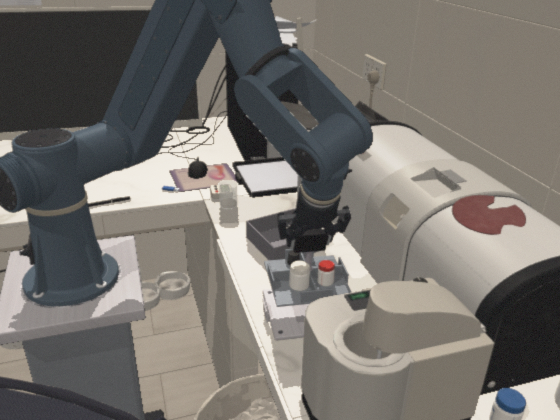

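View pics/w18.png

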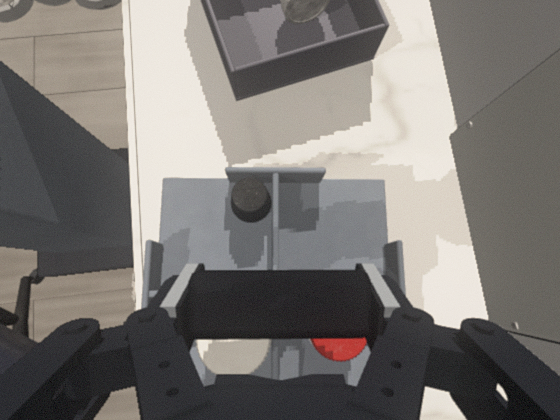

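Request:
apply_moves(increments=[[[-0.0085, -0.0015, 0.0179, 0], [-0.0085, -0.0015, 0.0179, 0], [0, 0, 0, 0]]])

```text
t: 21.25
tcp_pos: [0.4752, -0.2852, 0.1924]
tool_rot: [0.725, 0.65, 0.182, -0.135]
force: [0.2, 1.1, -7.3]
finger_gap: 0.756
```

```bash
python3 - <<'E'
from rows import *
log()
s=manip.sense(); P,Rt,f=pts(s['tcp_pos'],Ro.from_quat(s['tool_rot'])); print(Rt.as_euler('xyz',degrees=True),f); print(todelta(np.array([.476,-.2624,f[2]])-f), todelta(np.array([0,0,-.01])))
E
```

```text
t 21.25 q [-0.8859  0.6661  1.6204  0.3784  1.1833 -0.9795] p [ 0.4752 -0.2852  0.1924] toolz [ 0.0882  0.4327 -0.8972] ybear -6.797039834671191 F [ 0.2011  1.0615 -7.289 ] gap 0.7563947687484512
[-0.6598 -0.0577 -6.7642] [ 0.479  -0.2635  0.0534]
[ 0.0007 -0.0031  0.0002] [-0.0044 -0.0004  0.009 ]
```

Request:
apply_moves(increments=[[[0.0007, -0.0025, 0, 0], [0, -0.001, 0, 0], [-0.0044, -0.001, 0.009, 0], [0, 0, 0, 0]]])

```text
t: 21.65
tcp_pos: [0.4725, -0.2848, 0.1862]
tool_rot: [0.725, 0.651, 0.182, -0.132]
force: [-0.5, 0.0, -5.8]
finger_gap: 0.756
```

```bash
python3 - <<'E'
from rows import *
log()
s=manip.sense(); P,Rt,f=pts(s['tcp_pos'],Ro.from_quat(s['tool_rot'])); print(Rt.as_euler('xyz',degrees=True),f); print(todelta(np.array([.476,-.2624,f[2]])-f), todelta(np.array([0,0,-.01])))
look('19')
print({k:proj('side',v) for k,v in P.items()})
E
```

```text
t 21.65 q [-0.8894  0.6715  1.6327  0.3819  1.1622 -0.993 ] p [ 0.4725 -0.2848  0.1862] toolz [ 0.0925  0.4289 -0.8986] ybear -6.757948685452619 F [-0.5257  0.023  -5.8214] gap 0.756124485271856
[-0.8686 -0.3725 -6.7334] [ 0.477  -0.2637  0.0472]
[ 0.001  -0.0012  0.0004] [-0.0044 -0.0005  0.009 ]
{'PP': array([331.3874, 269.2698]), 'PM': array([352.5062, 312.5279]), 'MM': array([275.7827, 321.3155]), 'MP': array([263.0509, 276.0369])}
```

```bash
python3 - <<'E'
import cv2
im=cv2.imread('pics/s19.png')[225:345,240:380]; cv2.imwrite('pics/s19y.png',cv2.resize(im,(700,600),interpolation=cv2.INTER_CUBIC))
E
```

```text
(no output)
```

View pics/s19y.png

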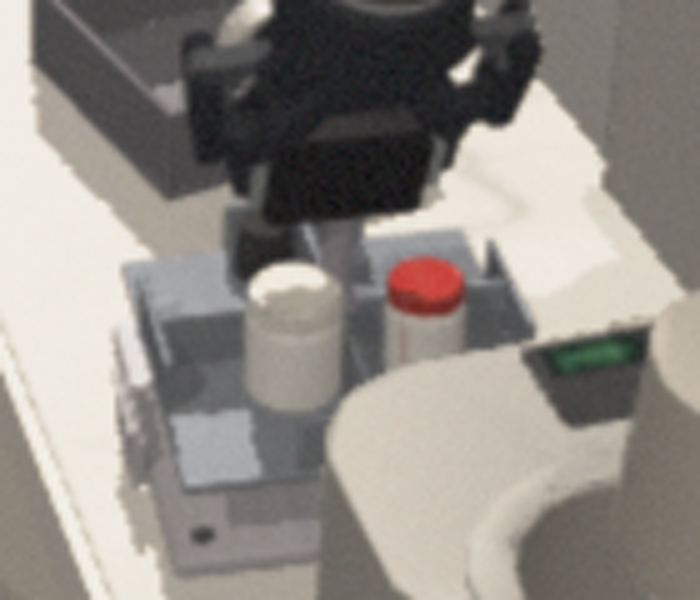

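Request:
apply_moves(increments=[[[0.001, -0.0015, 0, 0], [-0.0044, -0.001, 0.009, 0], [0, -0.0003, 0, 0]]])

```text
t: 22.05
tcp_pos: [0.471, -0.2844, 0.1771]
tool_rot: [0.725, 0.651, 0.183, -0.13]
force: [-0.1, 1.3, -5.9]
finger_gap: 0.753
```

```bash
cat > st.py <<'E'
from rows import *
log()
s=manip.sense(); P,Rt,f=pts(s['tcp_pos'],Ro.from_quat(s['tool_rot'])); print(Rt.as_euler('xyz',degrees=True),f); print(todelta(np.array([.476,-.2624,f[2]])-f), todelta(np.array([0,0,-.01])))
E
python3 st.py
```

```text
t 22.05 q [-0.8913  0.6834  1.6426  0.3861  1.1396 -1.0047] p [ 0.471  -0.2844  0.1771] toolz [ 0.0949  0.427  -0.8993] ybear -6.7775618393408426 F [-0.14    1.2869 -5.8895] gap 0.752861403957532
[-0.9745 -0.5253 -6.7572] [ 0.4759 -0.2636  0.038 ]
[0.0011 0.     0.0005] [-0.0043 -0.0005  0.009 ]
```

Request:
apply_moves(increments=[[[-0.0035, -0.0007, 0.0095, 0], [-0.0035, -0.0007, 0.007, 0], [0, 0, 0, 0]]])

```text
t: 22.35
tcp_pos: [0.4706, -0.2834, 0.1571]
tool_rot: [0.725, 0.651, 0.183, -0.13]
force: [0.3, -0.7, -5.7]
finger_gap: 0.752
```

```bash
python3 st.py
```

```text
t 22.35 q [-0.8909  0.7142  1.6534  0.3943  1.1011 -1.0217] p [ 0.4706 -0.2834  0.1571] toolz [ 0.0951  0.4272 -0.8992] ybear -6.804715994823567 F [ 0.276  -0.6769 -5.7014] gap 0.7516092202019908
[-0.9588 -0.5253 -6.7837] [ 0.4755 -0.2626  0.0181]
[0.0002 0.0005 0.0001] [-0.0043 -0.0005  0.009 ]
```

Request:
apply_moves(increments=[[[-0.001, 0, 0.002, 0], [-0.001, 0, 0.002, 0], [0, 0, 0, 0]]])

```text
t: 22.65
tcp_pos: [0.4709, -0.2844, 0.1558]
tool_rot: [0.725, 0.651, 0.184, -0.132]
force: [-0.5, 1.5, -5.2]
finger_gap: 0.758
```

```bash
python3 st.py
```

```text
t 22.65 q [-0.8922  0.7183  1.6503  0.3954  1.1045 -1.0241] p [ 0.4709 -0.2844  0.1558] toolz [ 0.0946  0.4309 -0.8974] ybear -6.763322543576488 F [-0.4551  1.4992 -5.2426] gap 0.7580828398481767
[-0.7283 -0.4873 -6.7332] [ 0.4757 -0.2629  0.0168]
[0.0005 0.0002 0.0003] [-0.0044 -0.0005  0.009 ]
```

Request:
apply_moves(increments=[[[-0.001, 0, 0.002, 0], [-0.001, 0, 0.002, 0], [-0.001, 0, 0.002, 0], [0, 0, 0, 0]]])

```text
t: 23.05
tcp_pos: [0.4711, -0.2853, 0.1553]
tool_rot: [0.724, 0.651, 0.186, -0.134]
force: [-0.3, 1.6, -5.5]
finger_gap: 0.754
```

```bash
python3 st.py
```

```text
t 23.05 q [-0.894   0.7209  1.6471  0.397   1.1095 -1.0266] p [ 0.4711 -0.2853  0.1553] toolz [ 0.0947  0.435  -0.8955] ybear -6.737652202032596 F [-0.2736  1.5725 -5.514 ] gap 0.7544471133624051
[-0.473  -0.4823 -6.6974] [ 0.4759 -0.2633  0.0164]
[ 0.0008 -0.      0.0004] [-0.0044 -0.0005  0.009 ]
```

```bash
python3 - <<'E'
from rows import *
look('20')
im=cv2.imread('pics/s20.png')[225:345,240:380]; cv2.imwrite('pics/s20y.png',cv2.resize(im,(700,600),interpolation=cv2.INTER_CUBIC))
E
```

```text
(no output)
```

View pics/s20y.png

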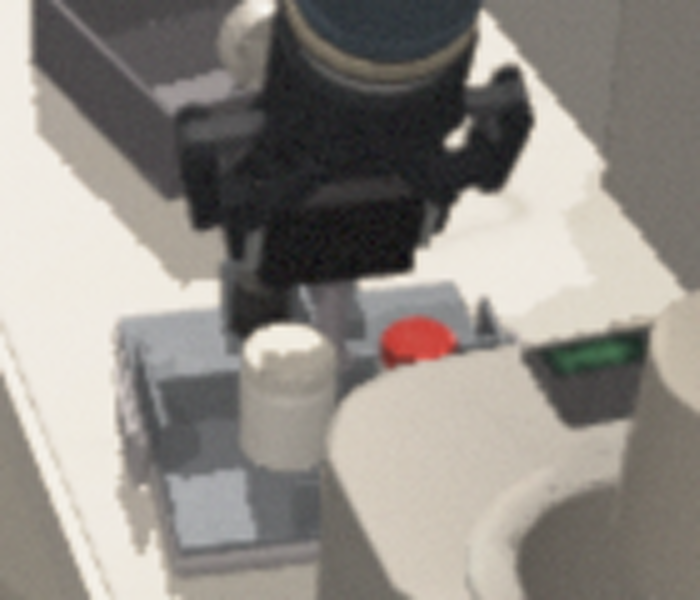

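View pics/w20.png

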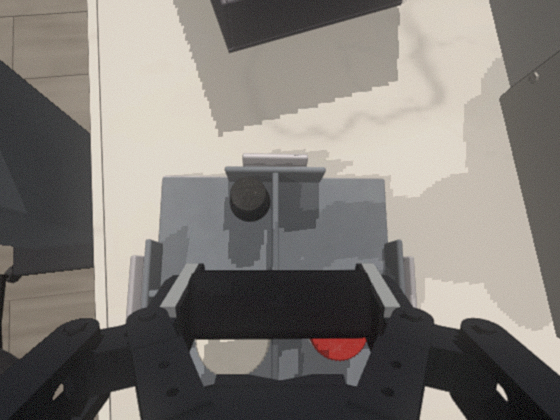

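Request:
apply_moves(increments=[[[-0.002, 0, 0.004, 0], [-0.001, 0, 0.003, 0]]])

```text
t: 23.35
tcp_pos: [0.4717, -0.2862, 0.1543]
tool_rot: [0.724, 0.651, 0.186, -0.135]
force: [-4.9, -4.5, 18.4]
finger_gap: 0.753
```

```bash
python3 st.py
```

```text
t 23.35 q [-0.8947  0.7246  1.643   0.3975  1.114  -1.0272] p [ 0.4717 -0.2862  0.1543] toolz [ 0.0937  0.4385 -0.8938] ybear -6.7135953915205615 F [-4.9087 -4.4516 18.3958] gap 0.7527860994856913
[-0.2568 -0.4105 -6.6648] [ 0.4764 -0.2636  0.0155]
[ 0.0011 -0.0006  0.0005] [-0.0045 -0.0005  0.0089]
```

Request:
apply_moves(increments=[[[0, 0, 0, 0]]], newtons=30)

```text
t: 23.45
tcp_pos: [0.4716, -0.2863, 0.1551]
tool_rot: [0.724, 0.651, 0.186, -0.135]
force: [0.5, 0.5, -6.3]
finger_gap: 0.755
```

Request:
apply_moves(increments=[[[0, 0, 0, 0], [0, 0, 0, 0], [0, 0, 0, 0], [0, 0, 0, 0], [0, 0, 0, 0]]], fingers=1)

```text
t: 23.95
tcp_pos: [0.4735, -0.287, 0.1545]
tool_rot: [0.724, 0.651, 0.187, -0.132]
force: [0.3, 0.1, 0.3]
finger_gap: 1.0
```

```bash
python3 st.py; python3 -c "
from h import *; look('21')"
```

```text
t 23.95 q [-0.8939  0.7244  1.6413  0.4006  1.1102 -1.0284] p [ 0.4735 -0.287   0.1545] toolz [ 0.0985  0.4351 -0.895 ] ybear -6.779282786088997 F [0.2696 0.1434 0.3275] gap 1.0002797777899175
[-0.4305 -0.7041 -6.7374] [ 0.4789 -0.265   0.0156]
[ 0.002  -0.0032  0.0008] [-0.0044 -0.0005  0.0089]
```

View pics/w21.png

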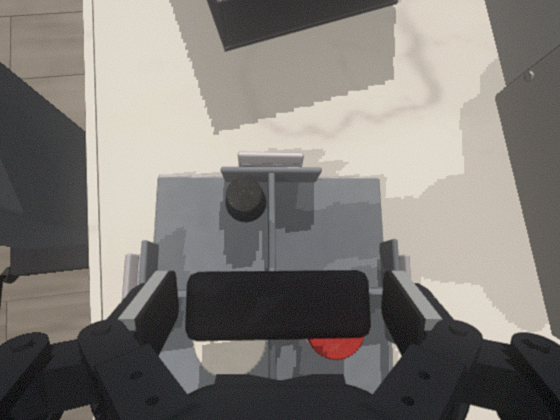

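Request:
apply_moves(increments=[[[0, 0, -0.012, 0], [0, 0, -0.02, 0], [0, 0, -0.03, 0], [0, 0, -0.04, 0], [0, 0, 0, 0]]])

```text
t: 24.55
tcp_pos: [0.4629, -0.3337, 0.2504]
tool_rot: [0.724, 0.651, 0.187, -0.133]
force: [-0.1, -0.4, -0.3]
finger_gap: 1.001
```

```bash
python3 - <<'E'
from h import *
log(); s,p,d=snap('wrist','w22'); np.save('w22_s.npy',np.r_[s['tcp_pos'],s['tool_rot']]); snap('side','s22'); snap('top','t22')
im=cv2.imread('pics/s22.png')[160:345,220:380]; cv2.imwrite('pics/s22y.png',cv2.resize(im,None,fx=3.2,fy=3.2,interpolation=cv2.INTER_CUBIC))
E
```

```text
t 24.55 q [-0.955   0.6094  1.524   0.3462  1.3455 -0.9849] p [ 0.4629 -0.3337  0.2504] toolz [ 0.0966  0.436  -0.8947] ybear -6.746699281486957 F [-0.1204 -0.4007 -0.2634] gap 1.000600175742792
```

View pics/w22.png

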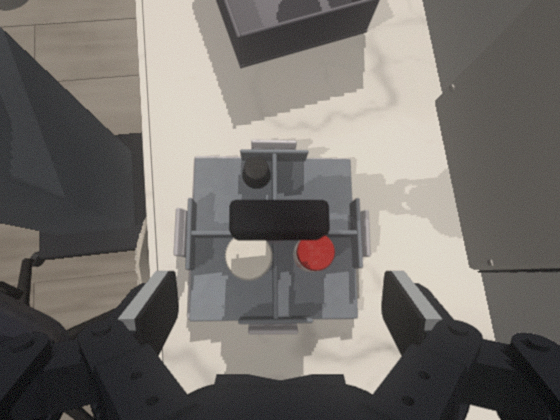

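View pics/s22y.png

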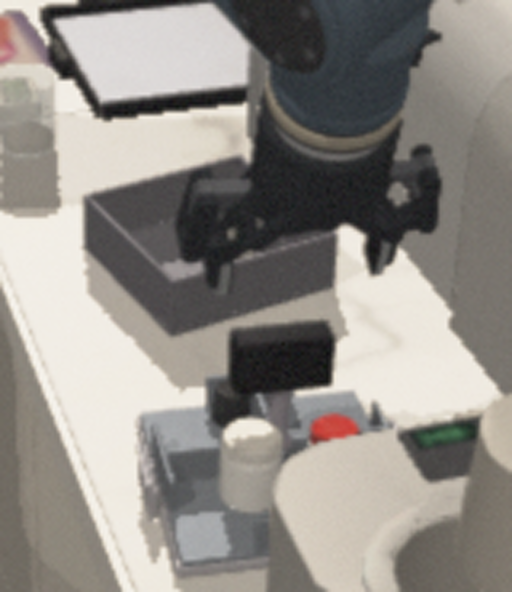

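```bash
python3 - <<'E'
from h import *
a=np.load('w22_s.npy'); s={'tcp_pos':a[:3],'tool_rot':a[3:]}; d=np.load('w22.npy')
def w(u,v):
    o,dd=ray('wrist',(u,v),s); return o+dd*np.median(d[v-2:v+3,u-2:u+3])
pp=np.array([w(u,v) for u,v in ((205,180),(205,215),(225,190),(320,180),(340,185),(345,220),(300,190),(200,260),(200,310),(250,305),(340,310),(345,270),(310,305))])
A=np.c_[pp[:,:2],np.ones(len(pp))]; c,*_=np.linalg.lstsq(A,pp[:,2],rcond=None); print('slopes deg',np.degrees(c[:2]),'z@centre',c@[.476,-.2624,1],'resid',(A@c-pp[:,2])*1000)
t=np.array([w(u,v) for u,v in ((170,120),(390,190),(400,300),(180,350),(300,350))]); print('table z',t[:,2])
crop('w22',180,380,135,340,4)
E
```

```text
slopes deg [ 0.0255 -0.0756] z@centre 0.013580235797025506 resid [ 0.2415 -0.0248 -0.2569 -0.0161  0.0563  0.0068 -0.0516  0.0192  0.1167
 -0.1874  0.0112  0.0529  0.0322]
table z [-0.0021 -0.0018  0.2198 -0.0013 -0.0015]
```

View pics/w22_c180_135.png

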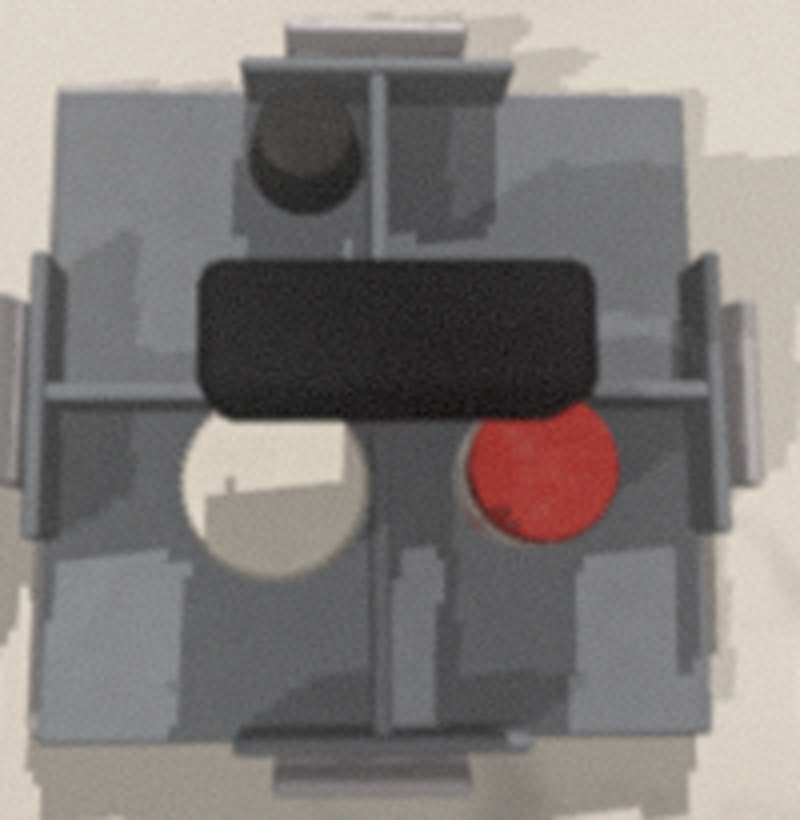

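Request:
apply_moves(increments=[[[0, 0, -0.04, 0], [0, 0, -0.04, 0], [0, 0, -0.03, 0], [0, 0, 0, 0]]])

```text
t: 25.1
tcp_pos: [0.4498, -0.3746, 0.3399]
tool_rot: [0.722, 0.649, 0.188, -0.149]
force: [-0.4, 0.2, -0.1]
finger_gap: 1.0
```

```bash
python3 - <<'E'
from h import *
log(); snap('top','t23'); snap('side','s23'); crop('t23',120,400,170,290,2.8)
im=cv2.imread('pics/s23.png')[150:270,180:340]; cv2.imwrite('pics/s23y.png',cv2.resize(im,None,fx=4,fy=4,interpolation=cv2.INTER_CUBIC))
E
```

```text
t 25.1 q [-1.0083  0.5434  1.3707  0.3164  1.5995 -0.9528] p [ 0.4498 -0.3746  0.3399] toolz [ 0.0781  0.4592 -0.8849] ybear -6.501852658763962 F [-0.3967  0.2031 -0.0829] gap 0.9997114595511105
```

View pics/t23_c120_170.png

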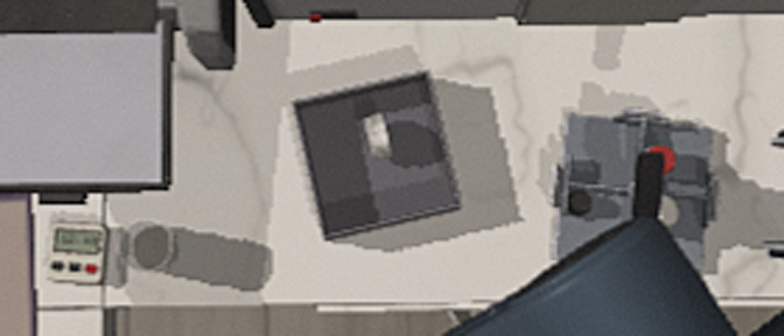

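View pics/s23y.png

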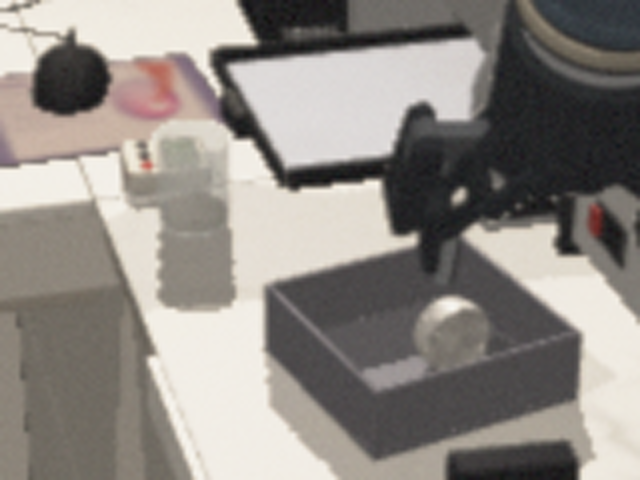

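Request:
apply_moves(increments=[[[0, 0, 0, 0], [0, 0, 0, 0], [0, 0, 0, 0]]])

```text
t: 25.5
tcp_pos: [0.4481, -0.368, 0.3315]
tool_rot: [0.721, 0.648, 0.189, -0.159]
force: [-0.2, -0.9, -0.6]
finger_gap: 1.003
```

```bash
python3 -c "
from h import *; log(); print(manip.sign_off())"
```

```text
t 25.5 q [-1.0045  0.5509  1.3866  0.3164  1.5961 -0.9532] p [ 0.4481 -0.368   0.3315] toolz [ 0.0671  0.4743 -0.8778] ybear -6.339723169714337 F [-0.2092 -0.9225 -0.5658] gap 1.0032177101504682
the job is handed in; nothing more can be done
None
```

The job is done and handed in at t = 25.5 s: the tin is in the collecting box, and the tray is back in its dock with both jars and the bung still in it.

**How the tray was tipped:** moves can only turn the tool about its own axis. I first spun the empty gripper against the end of joint 6's range, which left the tool leaning about 27°. I then gripped the level tray by the ends of its grip. Turning about the leaning axis tipped the tray to about 34°, roughly over the tin's corner. The corner was about 2 cm above the box rim when the tin slid out. Turning back levelled the tray, and I lowered it into the dock, let go and backed away.

**Last checks:**
- **Tray:** its floor measured level to within 0.1° and 15 mm above the table, which is the seated height, and it sits between all four tabs. I could not see or read the sensing pin. That it is held down follows only from the tray lying flat at that height.
- **Contents:** both jars are upright in their own bays and the bung is in its bay. The beaker and the timer looked undisturbed.
- **Forces:** the highest I read was about 18 N on the tray when seating it.

**What did not go cleanly:**
- **Red-capped jar:** it toppled against its bay wall during the tipping, then rocked over onto the inner divider when I tilted back to right it. It was upright again before the tray went down. It never left its bay, and I saw no contact with the robot.
- **Tin:** it is standing on its edge in the box instead of lying flat.
- **Joint ranges:** joint 6 read 2.8538 against the stated 2.85 while pressed at its end. Joint 3 briefly read 2.4421 against 2.44. I took both as rounding of the stated limits.

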